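# Clear the fitting mat, slide the frames onto it and weight them

### The arm

A 6-joint arm with a two-finger parallel gripper is mounted at the origin on the work surface. World frame = base frame: x ahead of the robot, y to its left, z up, the work surface at z = 0. Lengths are in m, angles in degrees, forces in N, time in s.
With the tool pointing down it reaches from about 0.4 to 0.825 m from the base axis. Payload 7 kg.
Tool frame: the origin (TCP) lies at the very end of the fingers, on their centre line; the grasp point (between the pads) lies 19 mm behind it (ctrl.grip_point_offset is the distance from the TCP to the grasp point, in m); x points along the fingers, z is the direction in which the jaws open and shut, and the axes are right-handed (so a half turn about x gives the same grasp; the last joint's range is limited). The gripper opens to 88 mm and grips with 3 to 60 N. Pads are 19 mm wide; open, the fingers measure 130 mm over their backs; the gripper's body (78 mm by 193 mm) begins 47 mm behind the grasp point.
Start: joints at [-58.608, 20.546, 0.682, 0, -70.136, -16.507], TCP at [0.173, -0.652, 0.227] pointing down, gripper open.
Joint ranges: [-176.03, 176.03], [-82.01, 121.73], [-58.28, 71.71], [-173.87, 95.51], [-174.79, -0.11], [-173.66, 173.66]. Speed limits (degrees/s): [136.94, 136.94, 172.46, 180, 180, 180].

### API

Orientations are given as [roll, pitch, yaw] about the fixed x, y, z axes, in that order (R = Rz(yaw) Ry(pitch) Rx(roll)).
In Python, from plant import get_obs, snapshot, calibration, close_job, ctrl gives the robot as it stands.
- The arm moves only by the tool move_arm, never from a script. Its argument "commands" is a list that holds one entry, the list of rows, each a list of 4 numbers: the shift along the tool's x, y, z in cm, then the turn about the tool's x in rad. In form: [[[dx, dy, dz, spin], ...]]. A call has 1 to 8 rows; each row shifts and turns the commanded pose from where the row before left it, along the tool's axes as they then stand; what a row does not reach is not made up. A row lasts 1/10 s, in which the tool goes at most 50 mm and 8.59 degrees, less where a joint would pass 70% of its speed; a pose out of reach is approached as far as the arm can. A call with a gripper value outside its range is refused whole. "jaw" is the finger opening in cm, from 0 to 8.76, set as the call begins (left out, the last holds). The fingers move at their own pace and stop on an object; the grip force is fixed at half the most. Time passes only in rows, so rows that do not move let the fingers close. It gives the time, the measured TCP pose, the force and the opening at its end, in the units of the state.
- get_obs(): the state, without advancing time (a new reading comes with each control period).
- snapshot(name): name is "scene" or "top" or "wrist"; returns (picture, depth): 384x512x3 uint8, red, green, blue; 384x512 float32, m along the optical axis (not along the pixel's ray), 0 where there is no reading.
- calibration(name): a dict with "mtx" (3x3 intrinsics, pixels), "T" (4x4, takes a point from camera to world coordinates); the wrist camera has in their place "tool_from_camera" (4x4, takes a point from camera to tool coordinates, whose origin is the TCP and whose axes are the tool frame's). Camera axes: x right, y up, looking along -z (the intrinsics and any distortion apply to the point x, -y, -z); pixel columns grow to the right and rows downward; lengths in m; the calibration is good to about 2 mm. A picture is of the moment at which its call begins: read the wrist's pose just before it. calibration takes no time and is no camera call.
- close_job(): hands the job in, once; it reports no verdict.
The state is a dict: "clock": time; "joint_pos": joint angles; "qvel": joint speeds; "tau": joint torques, N m; "tool_pos": TCP position; "orientation": TCP orientation; "force": force on the tool from outside, world axes, zero at the start; "moment": the same for the moment, N m; "opening": finger opening in m.
Only numpy, scipy, OpenCV 4.12 (cv2) and the standard library are available. Lean on these libraries where they do the work, as an engineer would, in place of code of your own. Each camera call takes 0.05 s, during which the arm holds its last target. There are 200 camera calls.

### The job

Clear every moulding offcut off the blue felt mat and lay it flat inside the grey offcut tray, below the tray's rim. Only then slide the picture frames, which lie face down with their glass not yet pinned in, across the bench until each is wholly on the mat and square with it, its longer sides across the mat as they now roughly lie; slide them flat and never lift or tip them. Last, with all the frames on the mat, set one steel weight down inside the back of each frame, resting on the brown backing board within the rim, and leave everything else on the bench alone.

Things in the scene. Friction and masses are not known exactly. Their poses are not given: they have to be found in the camera images.
- mat: blue felt mat, 160 (x) x 380 (y), let into the bench: its top is level with the bench (z = 0), it has no edge to climb. Origin: its centre; x across it (away from the robot, give or take a few degrees), y along it. Fixed during a run.
- tray: grey open offcut tray, 230 (x) x 130 (y) outside, walls 6 thick and 55 high, inner floor 6 above the bench. Origin: centre of its underside. It stands to the left or right of the mat. Fixed.
- board: dark wooden board for the weights, 260 (x) x 90 (y) x 12 high, on the other side of the mat from the tray. Origin: centre of its underside. Fixed.
- frame1_c (a point): centre (half-way up) of a mid-brown wood picture frame lying face down, 100 (x) x 86 (y) x 24 high, 0.3 kg. Its open back faces up: a rim 12 wide all round, 24 high, round a recess 76 (x) x 62 (y) whose floor, the brown backing board, is 10 above the bench and 14 below the rim's top. z up. It slides easily on bench and mat and its rim can be pinched from above. Frames may be absent: two or three are there.
- frame2_c (a point): centre (half-way up) of a black picture frame lying face down, 100 (x) x 86 (y) x 24 high, 0.3 kg. Its open back faces up: a rim 12 wide all round, 24 high, round a recess 76 (x) x 62 (y) whose floor, the brown backing board, is 10 above the bench and 14 below the rim's top. z up. It slides easily on bench and mat and its rim can be pinched from above. Frames may be absent: two or three are there.
- frame3_c (a point): centre (half-way up) of a white picture frame lying face down, 100 (x) x 86 (y) x 24 high, 0.3 kg. Its open back faces up: a rim 12 wide all round, 24 high, round a recess 76 (x) x 62 (y) whose floor, the brown backing board, is 10 above the bench and 14 below the rim's top. z up. It slides easily on bench and mat and its rim can be pinched from above. Frames may be absent: two or three are there.
- offcut1_c (a point): centre of an offcut of picture moulding, dark wood with a gilt line, a straight bar 140 (x, its length) x 24 (y) x 22 high, 0.06 kg, lying on the mat at the start. Three or four offcuts are there.
- offcut2_c (a point): centre of an offcut of picture moulding, red, a straight bar 130 (x, its length) x 24 (y) x 22 high, 0.06 kg, lying on the mat at the start. Three or four offcuts are there.
- offcut3_c (a point): centre of an offcut of picture moulding, gilt (yellow metal) with a black line, a straight bar 110 (x, its length) x 24 (y) x 22 high, 0.06 kg, lying on the mat at the start. Three or four offcuts are there.
- offcut4_c (a point): centre of an offcut of picture moulding, white with a grey line, a straight bar 120 (x, its length) x 24 (y) x 22 high, 0.06 kg, lying on the mat at the start. Three or four offcuts are there.
- weight1_c (a point): centre of a dark steel weight with a green patch on top, a block 48 (x) x 36 (y) x 45 high, about 0.6 kg (it varies), standing on the weight board at the start. All three are always there; only as many are needed as there are frames.
- weight2_c (a point): centre of a dark steel weight with a green patch on top, a block 48 (x) x 36 (y) x 45 high, about 0.6 kg (it varies), standing on the weight board at the start. All three are always there; only as many are needed as there are frames.
- weight3_c (a point): centre of a dark steel weight with a green patch on top, a block 48 (x) x 36 (y) x 45 high, about 0.6 kg (it varies), standing on the weight board at the start. All three are always there; only as many are needed as there are frames.
- tape_measure: yellow tape measure, 62 x 34 x 55 mm; a loose bystander: leave it alone. Origin: centre of its underside.
- sanding_block: cork sanding block, 110 x 60 x 30 mm; a loose bystander: leave it alone. Origin: centre of its underside.
- glue: white glue bottle, diameter 56, height 150 mm; a loose bystander: leave it alone. Origin: centre of its underside.
- hook_jar: small jar, diameter 60, height 65 mm; a loose bystander: leave it alone. Origin: centre of its underside.
- masking_tape: roll of masking tape lying flat, diameter 84, height 25 mm; a loose bystander: leave it alone. Origin: centre of its underside.
- mug: blue mug, diameter 76, height 85 mm; a loose bystander: leave it alone. Origin: centre of its underside.
- screwdriver: screwdriver lying flat, about 200 long; sizes in mm; a loose bystander: leave it alone. Origin: on its axis line.

How it is judged (in metres and radians):
On the way, in this order (a step that is already met when the one before it is completed fails the run):
1. every offcut lies in the tray (x of offcut1_c in the frame of tray between -0.1 and 0.1 m and y of offcut1_c in the frame of tray between -0.055 and 0.055 m and z of each of offcut1_c, offcut2_c, offcut3_c, offcut4_c in the frame of tray below 0.05 m and angle between each of offcut1_c, offcut2_c, offcut3_c, offcut4_c's own x axis and vertical above 1.2 rad and x of offcut2_c in the frame of tray between -0.1 and 0.1 m and y of offcut2_c in the frame of tray between -0.055 and 0.055 m and x of offcut3_c in the frame of tray between -0.1 and 0.1 m and y of offcut3_c in the frame of tray between -0.055 and 0.055 m and x of offcut4_c in the frame of tray between -0.1 and 0.1 m and y of offcut4_c in the frame of tray between -0.055 and 0.055 m), for 0.2 s.
2. every frame lies flat on the mat, square with it, before any frame has its weight (x of frame1_c in the frame of mat between -0.035 and 0.035 m and y of frame1_c in the frame of mat between -0.152 and 0.152 m and angle between the x axis of each of frame1_c, frame2_c, frame3_c and the x axis of mat, either way round below 0.25 rad and angle between each of frame1_c, frame2_c, frame3_c's own z axis and vertical below 0.08 rad and height (world z) of each of frame1_c, frame2_c, frame3_c below 0.017 m and x of frame2_c in the frame of mat between -0.035 and 0.035 m and y of frame2_c in the frame of mat between -0.152 and 0.152 m and x of frame3_c in the frame of mat between -0.035 and 0.035 m and y of frame3_c in the frame of mat between -0.152 and 0.152 m and not (x of weight1_c in the frame of frame1_c between -0.03 and 0.03 m and y of weight1_c in the frame of frame1_c between -0.026 and 0.026 m and z of weight1_c in the frame of frame1_c between 0.01 and 0.027 m) and not (x of weight1_c in the frame of frame2_c between -0.03 and 0.03 m and y of weight1_c in the frame of frame2_c between -0.026 and 0.026 m and z of weight1_c in the frame of frame2_c between 0.01 and 0.027 m) and not (x of weight1_c in the frame of frame3_c between -0.03 and 0.03 m and y of weight1_c in the frame of frame3_c between -0.026 and 0.026 m and z of weight1_c in the frame of frame3_c between 0.01 and 0.027 m) and not (x of weight2_c in the frame of frame1_c between -0.03 and 0.03 m and y of weight2_c in the frame of frame1_c between -0.026 and 0.026 m and z of weight2_c in the frame of frame1_c between 0.01 and 0.027 m) and not (x of weight2_c in the frame of frame2_c between -0.03 and 0.03 m and y of weight2_c in the frame of frame2_c between -0.026 and 0.026 m and z of weight2_c in the frame of frame2_c between 0.01 and 0.027 m) and not (x of weight2_c in the frame of frame3_c between -0.03 and 0.03 m and y of weight2_c in the frame of frame3_c between -0.026 and 0.026 m and z of weight2_c in the frame of frame3_c between 0.01 and 0.027 m) and not (x of weight3_c in the frame of frame1_c between -0.03 and 0.03 m and y of weight3_c in the frame of frame1_c between -0.026 and 0.026 m and z of weight3_c in the frame of frame1_c between 0.01 and 0.027 m) and not (x of weight3_c in the frame of frame2_c between -0.03 and 0.03 m and y of weight3_c in the frame of frame2_c between -0.026 and 0.026 m and z of weight3_c in the frame of frame2_c between 0.01 and 0.027 m) and not (x of weight3_c in the frame of frame3_c between -0.03 and 0.03 m and y of weight3_c in the frame of frame3_c between -0.026 and 0.026 m and z of weight3_c in the frame of frame3_c between 0.01 and 0.027 m)), for 0.2 s.
At the end, for the whole second after the job is handed in: All offcuts lie flat in the tray, their centres under 50 mm above its underside; every frame lies flat on the mat, centre within 35 mm (across) and 152 mm (along) of the mat's centre, square within 0.25 rad; in each frame a weight lies on the backing board inside the rim; all at rest (all of step 1 and x of frame1_c in the frame of mat between -0.035 and 0.035 m and y of frame1_c in the frame of mat between -0.152 and 0.152 m and angle between the x axis of each of frame1_c, frame2_c, frame3_c and the x axis of mat, either way round below 0.25 rad and angle between each of frame1_c, frame2_c, frame3_c's own z axis and vertical below 0.08 rad and height (world z) of each of frame1_c, frame2_c, frame3_c below 0.017 m and x of frame2_c in the frame of mat between -0.035 and 0.035 m and y of frame2_c in the frame of mat between -0.152 and 0.152 m and x of frame3_c in the frame of mat between -0.035 and 0.035 m and y of frame3_c in the frame of mat between -0.152 and 0.152 m and ((x of weight1_c in the frame of frame1_c between -0.03 and 0.03 m and y of weight1_c in the frame of frame1_c between -0.026 and 0.026 m and z of weight1_c in the frame of frame1_c between 0.01 and 0.027 m) or (x of weight2_c in the frame of frame1_c between -0.03 and 0.03 m and y of weight2_c in the frame of frame1_c between -0.026 and 0.026 m and z of weight2_c in the frame of frame1_c between 0.01 and 0.027 m) or (x of weight3_c in the frame of frame1_c between -0.03 and 0.03 m and y of weight3_c in the frame of frame1_c between -0.026 and 0.026 m and z of weight3_c in the frame of frame1_c between 0.01 and 0.027 m)) and ((x of weight1_c in the frame of frame2_c between -0.03 and 0.03 m and y of weight1_c in the frame of frame2_c between -0.026 and 0.026 m and z of weight1_c in the frame of frame2_c between 0.01 and 0.027 m) or (x of weight2_c in the frame of frame2_c between -0.03 and 0.03 m and y of weight2_c in the frame of frame2_c between -0.026 and 0.026 m and z of weight2_c in the frame of frame2_c between 0.01 and 0.027 m) or (x of weight3_c in the frame of frame2_c between -0.03 and 0.03 m and y of weight3_c in the frame of frame2_c between -0.026 and 0.026 m and z of weight3_c in the frame of frame2_c between 0.01 and 0.027 m)) and ((x of weight1_c in the frame of frame3_c between -0.03 and 0.03 m and y of weight1_c in the frame of frame3_c between -0.026 and 0.026 m and z of weight1_c in the frame of frame3_c between 0.01 and 0.027 m) or (x of weight2_c in the frame of frame3_c between -0.03 and 0.03 m and y of weight2_c in the frame of frame3_c between -0.026 and 0.026 m and z of weight2_c in the frame of frame3_c between 0.01 and 0.027 m) or (x of weight3_c in the frame of frame3_c between -0.03 and 0.03 m and y of weight3_c in the frame of frame3_c between -0.026 and 0.026 m and z of weight3_c in the frame of frame3_c between 0.01 and 0.027 m)) and linear speed of each of frame1, frame2, frame3, offcut1, offcut2, offcut3, offcut4, weight1, weight2, weight3 below 0.02 m/s); the robot touches nothing.
It fails at once if a frame is lifted more than about 15 mm off the bench (its glass is not pinned in) (height (world z) of any of frame1_c, frame2_c, frame3_c above 0.028 m).
It fails at once if a frame is tipped by more than about 17 degrees (angle between any of frame1_c, frame2_c, frame3_c's own z axis and vertical above 0.3 rad).
It fails at once if a bystander is moved more than 40 mm (distance of any of tape_measure, sanding_block, glue, hook_jar, masking_tape, mug, screwdriver from where it was at the start of the episode above 0.04 m).
Of frame1, frame2, frame3 only 2 to 3 are there at a start; the rules pass over those that are not, and their reading is None.
Of offcut1, offcut2, offcut3, offcut4 only 3 to 4 are there at a start; the rules pass over those that are not, and their reading is None.
At some moment in a run one of frame1, frame2, frame3, offcut1, offcut2, offcut3, offcut4 may be knocked a few centimetres aside while the robot is not near it.
Once in a run the grip may slacken for a moment while it holds something.
It also fails if it takes over 210 s, if anything falls off the work surface, if the arm or the gripper's body presses on something with over 40 N, if the wrist force passes 120 N, or if a joint passes its speed limit or range.

## Working session

There is one attempt and no reset: what is moved stays moved. The work goes in short steps, Python scripts to look and compute and a tool call to move; the robot and the scene stay as the last step left them, time stands still between calls to the robot, and variables do not carry over. Pictures are saved under pics/ and viewed, about 12 in all and at most 16, crops included, and the job is handed in when it is done.

Besides the shell and the picture viewer there is one more tool, called after ">>>" as name(argument=value, ...), one argument or row to a line, values as JSON. move_arm: Moves the arm, as the interface text tells. Its arguments: {"type":"object","properties":{"commands":{"type":"array"},"jaw":{"type":"number"}},"required":["commands"]}

```bash
mkdir -p pics; ls; cat > h.py <<'E'
import numpy as np, cv2
from plant import get_obs, snapshot, calibration, close_job, ctrl
from scipy.spatial.transform import Rotation as R
def save(img,n): cv2.imwrite(f'pics/{n}.png',cv2.cvtColor(img,cv2.COLOR_RGB2BGR))
E
python3 - <<'E'
from h import *
print(get_obs())
for n in ('scene','top','wrist'):
    c=calibration(n); print(n,{k:np.round(v,3).tolist() for k,v in c.items()} if isinstance(c,dict) else c)
for n in ('scene','top'):
    i,d=snapshot(n); save(i,n+'0'); np.savez(n+'0.npz',i=i,d=d); print((d>0).mean())
E
```

```text
pics
{'clock': 0.0, 'joint_pos': array([-5.86088486e+01,  2.05903051e+01,  6.34003133e-01, -1.98714071e-02,
       -7.01358679e+01, -1.65081943e+01]), 'qvel': array([ 0.02645471,  0.03692544,  0.03084967, -0.07178328,  0.01840745,
        0.03817578]), 'tau': array([ 1.04900992e-03, -5.82720709e+01,  2.93060321e+01,  6.99753106e+00,
        6.84678686e-03, -1.65378224e-04]), 'tool_pos': array([ 0.17323262, -0.65188696,  0.22563797]), 'orientation': array([  5.05248246,  89.90595558, 109.92867237]), 'force': array([ 0.49817232,  0.30712276, -0.61932886]), 'moment': array([-0.02042001, -0.0348561 , -0.01798412]), 'opening': 0.08748003750092424}
scene {'mtx': [[450.07, 0.0, 256.99], [0.0, 450.07, 192.86], [0.0, 0.0, 1.0]], 'T': [[-0.094, -0.778, 0.621, 1.262], [0.996, -0.08, 0.05, 0.068], [0.011, 0.623, 0.782, 0.959], [0.0, 0.0, 0.0, 1.0]]}
top {'mtx': [[347.286, 0.0, 252.69], [0.0, 347.286, 196.074], [0.0, 0.0, 1.0]], 'T': [[0.029, 0.994, -0.109, 0.421], [-1.0, 0.03, 0.003, 0.005], [0.007, 0.109, 0.994, 1.089], [0.0, 0.0, 0.0, 1.0]]}
wrist {'mtx': [[285.956, 0.0, 256.687], [0.0, 285.956, 194.696], [0.0, 0.0, 1.0]], 'tool_from_camera': [[-0.001, 0.281, -0.96, -0.158], [0.001, 0.96, 0.281, 0.077], [1.0, -0.001, -0.001, -0.001], [0.0, 0.0, 0.0, 1.0]]}
0.9959055582682291
0.9960378011067709
```

View pics/top0.png

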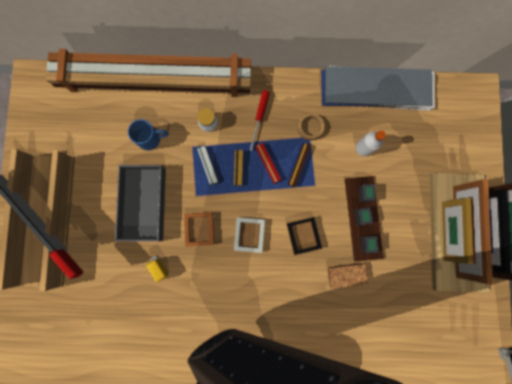

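View pics/scene0.png

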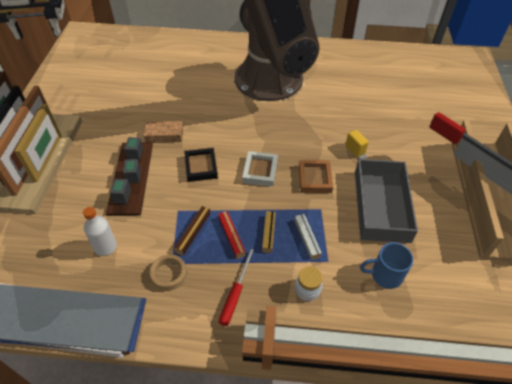

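The top view shows the tray at px (140,203), the mat at (252,166) with 4 offcuts, the 3 frames at y≈232, the weights at (368,190–245) and the screwdriver tip touching the mat edge near (256,147). Next I measure.

```bash
cat >> h.py <<'E'
def world(d,n):
    c=calibration(n); K=c['mtx']; v,u=np.mgrid[:d.shape[0],:d.shape[1]]
    p=np.stack([(u-K[0,2])/K[0,0]*d,-(v-K[1,2])/K[1,1]*d,-d],-1)
    T=c['T']; return p@T[:3,:3].T+T[:3,3]
def rect(P):
    "centre, long side, short side, heading of long side (deg, -90..90)"
    (x,y),(a,b),t=cv2.minAreaRect((P[:,:2]*1000).astype(np.float32))
    if a<b:a,b,t=b,a,t+90
    t=(t+90)%180-90
    return np.round([x,y,a,b,t],1)
def comps(m,P,zlo,zhi,amin=40,box=(0.3,.8,-.5,.5)):
    m=m&(P[...,2]>zlo)&(P[...,2]<zhi)&(P[...,0]>box[0])&(P[...,0]<box[1])&(P[...,1]>box[2])&(P[...,1]<box[3])
    n,l,s,c=cv2.connectedComponentsWithStats(m.astype(np.uint8),connectivity=4)
    out=[]
    for k in range(1,n):
        if s[k,4]>=amin:
            out.append((l==k,np.round(c[k]),s[k,4]))
    return out
def survey(n,i,d,full=True):
    P=world(d,n); hsv=cv2.cvtColor(i,cv2.COLOR_RGB2HSV)
    allm=np.ones(d.shape,bool)
    if full:
        mb=(hsv[...,0]>105)&(hsv[...,0]<125)&(hsv[...,1]>130)
        for m,c,a in comps(mb,P,-.02,.012,300): print(n,'blue',c,a,rect(P[m]),'z',P[m][:,2].mean().round(4))
    for m,c,a in comps(allm,P,.012,.2,25):
        z=P[m][:,2]; print(n,c,a,'z %.3f'%np.percentile(z,90),rect(P[m]),'mean',(P[m].mean(0)*1000).round(),'rgb',i[m].mean(0).round())
E
python3 - <<'E'
from h import *
for n in ('top','scene'):
    f=np.load(n+'0.npz'); survey(n,f['i'],f['d'])
E
```

```text
top blue [248. 166.] 3008 [636.5  12.2 350.2 148.6 -83.2] z 0.0013
top [207. 120.] 359 z 0.067 [768.8 151.8  55.6  55.   85.7] mean [765. 150.  55.] rgb [145. 120.  71.]
top [256. 127.] 106 z 0.024 [743.9   3.  119.5  22.7 -16.4] mean [758.  -3.  18.] rgb [117.  72.  64.]
top [311. 127.] 255 z 0.027 [ 761.8 -174.1   79.6   75.4   89.6] mean [ 762. -175.   23.] rgb [127.  96.  60.]
top [145. 134.] 615 z 0.085 [707.6 328.8 102.3  75.   68.5] mean [714. 335.  56.] rgb [42. 54. 71.]
top [370. 143.] 487 z 0.149 [ 702.9 -343.2   54.8   48.1   35.6] mean [ 698. -338.   93.] rgb [156. 139. 127.]
top [268. 163.] 336 z 0.025 [644.5 -41.5 130.9  25.   27.4] mean [643. -42.  22.] rgb [130.  50.  38.]
top [299. 165.] 348 z 0.025 [ 641.8 -140.   140.8   24.2  -18.9] mean [ 641. -139.   22.] rgb [87. 60. 34.]
top [207. 165.] 300 z 0.025 [631.  148.2 121.1  24.1  21.7] mean [630. 148.  23.] rgb [143. 146. 141.]
top [238. 168.] 276 z 0.025 [ 6.267e+02  5.120e+01  1.109e+02  2.390e+01 -1.000e-01] mean [625.  51.  22.] rgb [104.  81.  41.]
top [138. 200.] 1202 z 0.057 [505.1 343.8 229.  131.5   1.3] me
[... 2103 characters left out ...]
.9 132.2  25.6  26.8] mean [650. -44.  22.] rgb [136.  59.  47.]
scene [268. 230.] 377 z 0.025 [628.9  47.5 112.9  24.   -0. ] mean [633.  47.  23.] rgb [112.  91.  51.]
scene [307. 235.] 470 z 0.025 [633.2 144.1 123.7  26.   22.3] mean [637. 145.  22.] rgb [147. 149. 140.]
scene [390. 264.] 1372 z 0.084 [711.4 325.6 102.   77.6  67.1] mean [719. 332.  54.] rgb [47. 62. 79.]
scene [241. 274.] 158 z 0.025 [742.7  -5.8 116.3  22.6  -8.5] mean [759.  -6.  19.] rgb [133.  89.  82.]
scene [168. 267.] 421 z 0.027 [ 762.8 -178.5   83.4   73.8   89. ] mean [ 761. -178.   24.] rgb [138. 110.  75.]
scene [308. 281.] 633 z 0.067 [774.2 149.3  59.7  51.4 -89.9] mean [781. 148.  56.] rgb [152. 128.  81.]
```

```bash
cat >> h.py <<'E'
def pose():
    o=get_obs(); M=R.from_euler('xyz',o['orientation'],degrees=True).as_matrix()
    return np.array(o['tool_pos']),M,o
def heading(M): return np.degrees(np.arctan2(M[1,2],M[0,2]))
def plan(wps,step=4.5,start=None):
    """wps: (x,y,z mm, jaw heading deg mod 180 or None[, step cm]) -> rows [dx,dy,dz cm, spin rad], spins first or with vertical part"""
    p,M,o=pose() if start is None else start
    th=heading(M); out=[]
    print('at',(p*1000).round(1),'jaw',th.round(1),'tilt',np.degrees(np.arccos(-M[2,0])).round(2),'q6',o['joint_pos'][5].round(0),'t',round(o['clock'],1))
    for w in wps:
        tgt=np.array(w[:3])/1000; s=w[4] if len(w)>4 else step
        phi=0
        if w[3] is not None: phi=-np.radians((w[3]-th+90)%180-90)
        n=max(int(np.ceil(np.linalg.norm(tgt-p)*100/s-.05)),int(np.ceil(abs(phi)/.145)),1)
        rows=[]
        for k in range(n):
            f=M.T@((tgt-p)/(n-k))*100; r=[round(x,1) for x in f]+[round(phi/n,3)]
            p=p+M@np.array(r[:3])/100; M=M@R.from_rotvec([r[3],0,0]).as_matrix(); rows.append(r)
        th=heading(M); print('->',w,rows)
    return p,M,o
E
python3 - <<'E'
from h import *
for n in ('top','scene'):
    f=np.load(n+'0.npz'); i,d=f['i'],f['d']; P=world(d,n)
    b=i.astype(int); m=(b[...,2]>b[...,0]+15)&(b[...,2]>b[...,1]+10)
    k=cv2.morphologyEx((m&(abs(P[...,2])<.02)).astype(np.uint8),cv2.MORPH_OPEN,np.ones((2,2)))>0
    for mm,c,a in comps(k,P,-.02,.012,60,(.5,.78,-.3,.3)): print(n,'mat',c,a,rect(P[mm]))
    q=np.concatenate([P[mm] for mm,c,a in comps(k,P,-.02,.012,60,(.5,.78,-.3,.3))]); print(rect(q))
    hsv=cv2.cvtColor(i,cv2.COLOR_RGB2HSV)
    for mm,c,a in comps(np.ones(d.shape,bool),P,.05,.075,20,(.3,.65,-.45,-.25)): print(n,'weight',c,a,rect(P[mm]),P[mm].mean(0)*1000)
plan([(628,49.5,150,90),(628,49.5,60,90),(628,49.5,4,None)])
E
```

```text
top mat [247. 167.] 3533 [634.    1.4 373.3 155.3 -83.3]
top mat [308. 174.] 333 [ 626.5 -180.   118.2   48.3  -17.2]
[ 6.341e+02  3.000e-01  3.756e+02  1.553e+02 -8.330e+01]
top weight [368. 192.] 196 [ 555.9 -345.2   46.3   36.9    1. ] [ 555.71700261 -344.50203852   57.09364357]
top weight [365. 216.] 202 [ 484.6 -334.8   47.2   37.6   11. ] [ 484.26894711 -333.26961469   57.06336744]
top weight [371. 245.] 208 [ 400.3 -351.7   47.1   37.     4.6] [ 400.55894717 -350.29207255   57.03345456]
scene mat [280. 236.] 3182 [632.7  71.3 243.5 157.1 -84.1]
scene mat [184. 222.] 274 [ 621.5 -179.    96.6   39.4  -16.8]
scene mat [211. 245.] 1606 [ 677.6 -101.2  175.5  138.3   33.6]
[640.6   4.5 377.3 158.4 -83.8]
scene weight [132. 143.] 189 [ 403.2 -355.4   52.3   36.9    1.2] [ 405.66466143 -353.93075465   57.66901821]
scene weight [130. 166.] 214 [ 486.3 -338.2   54.6   36.1   11.2] [ 489.61877812 -336.47296327   57.65192437]
scene weight [118. 186.] 234 [ 557.8 -349.1   51.1   37.1    0.8] [ 560.58167565 -347.9342059    57.48521362]
at [ 173.3 -651.9  225.7] jaw 104.9 tilt 0.08 q6 -17.
[... 1032 characters left out ...]
), np.float64(0.014)], [np.float64(0.4), np.float64(-2.6), np.float64(3.5), np.float64(0.014)], [np.float64(0.4), np.float64(-2.6), np.float64(3.6), np.float64(0.014)], [np.float64(0.4), np.float64(-2.5), np.float64(3.6), np.float64(0.014)], [np.float64(0.4), np.float64(-2.5), np.float64(3.6), np.float64(0.014)], [np.float64(0.4), np.float64(-2.4), np.float64(3.7), np.float64(0.014)]]
-> (628, 49.5, 60, 90) [[np.float64(4.5), np.float64(0.0), np.float64(-0.0), np.float64(-0.003)], [np.float64(4.5), np.float64(0.0), np.float64(-0.1), np.float64(-0.003)]]
-> (628, 49.5, 4, None) [[np.float64(2.8), np.float64(0.0), np.float64(0.0), 0.0], [np.float64(2.8), np.float64(0.0), np.float64(0.0), 0.0]]
```

```bash
cat >> h.py <<'E'
def plan(wps,step=4.5,start=None):
    p,M,o=pose() if start is None else start
    th=heading(M)
    if start is None: print('at',(p*1000).round(1),'jaw',th.round(1),'tilt',np.degrees(np.arccos(-M[2,0])).round(2),'q6',o['joint_pos'][5].round(0),'op',round(o['opening'],4),'t',round(o['clock'],1))
    for w in wps:
        tgt=np.array(w[:3])/1000; s=w[4] if len(w)>4 else step; txt=[]
        if w[3] is not None:
            phi=-np.radians((w[3]-th+90)%180-90)
            if abs(phi)>.015:
                n=int(np.ceil(abs(phi)/.145)); q=round(phi/n,2); txt.append(f'{n}x[0,0,0,{q}]')
                M=M@R.from_rotvec([q*n,0,0]).as_matrix(); th=heading(M)
        f=M.T@(tgt-p)*100; n=int(np.ceil(np.linalg.norm(f)/s-.05))
        if n>0:
            a=np.round(f/n,1); l=np.round(f-a*(n-1),1); p=p+M@(a*(n-1)+l)/100
            txt.append(f'{n-1}x{a.tolist()} + {l.tolist()}')
        print('->',w[:4],' | '.join(txt))
    return p,M,o
E
python3 - <<'E'
from h import *
plan([(642.5,-141.5,150,71),(642.5,-141.5,4,None),(642.5,-141.5,110,91),(469.4,321,110,91),(469.4,321,11,None),(469.4,321,110,None),(628,49.5,110,90)])
E
```

```text
at [ 173.3 -651.9  225.7] jaw 104.9 tilt 0.08 q6 -17.0 op 0.0878 t 0.1
-> (642.5, -141.5, 150, 71) 5x[0,0,0,0.12] | 15x[0.5, -1.7, 4.0] + [0.1, -1.7, 3.8]
-> (642.5, -141.5, 4, None) 3x[3.7, -0.0, -0.0] + [3.5, -0.0, -0.0]
-> (642.5, -141.5, 110, 91) 3x[0,0,0,-0.12] | 2x[-3.5, 0.0, -0.0] + [-3.6, 0.0, -0.0]
-> (469.4, 321, 110, 91) 10x[0.0, 1.5, 4.2] + [0.1, 1.4, 4.5]
-> (469.4, 321, 11, None) 2x[3.3, -0.0, 0.0] + [3.3, -0.0, 0.0]
-> (469.4, 321, 110, None) 2x[-3.3, 0.0, 0.0] + [-3.3, 0.0, 0.0]
-> (628, 49.5, 110, 90) 1x[0,0,0,0.02] | 6x[-0.0, -2.3, -3.9] + [-0.1, -2.1, -3.7]
```

>>> move_arm(
  commands=[
    [[0,0,0,0.12],[0,0,0,0.12],[0,0,0,0.12],[0,0,0,0.12],[0,0,0,0.12],[0.5,-1.7,4.0,0],[0.5,-1.7,4.0,0],[0.5,-1.7,4.0,0]],
  ],
  jaw=5,
)

```text
clock: 0.9
tool_pos: [0.2618, -0.555, 0.2107]
orientation: [52.4, 89.9, 122.9]
force: [1.0, -1.0, -0.2]
opening: 0.05
```

>>> move_arm(
  commands=[
    [[0.5,-1.7,4.0,0],[0.5,-1.7,4.0,0],[0.5,-1.7,4.0,0],[0.5,-1.7,4.0,0],[0.5,-1.7,4.0,0],[0.5,-1.7,4.0,0],[0.5,-1.7,4.0,0],[0.5,-1.7,4.0,0]],
  ],
)

```text
clock: 1.7
tool_pos: [0.4973, -0.2983, 0.1712]
orientation: [75.0, 90.0, 145.5]
force: [0.8, -0.8, 0.0]
opening: 0.0499
```

>>> move_arm(
  commands=[
    [[0.5,-1.7,4.0,0],[0.5,-1.7,4.0,0],[0.5,-1.7,4.0,0],[0.5,-1.7,4.0,0],[0.1,-1.7,3.8,0],[0,0,0,0],[0,0,0,0]],
  ],
)

```text
clock: 2.4
tool_pos: [0.6427, -0.1406, 0.1495]
orientation: [107.7, 89.9, 178.3]
force: [-0.5, 0.1, -0.5]
opening: 0.0499
```

```bash
python3 - <<'E'
from h import *
plan([(642.5,-141.5,4,71)])
E
```

```text
at [ 642.7 -140.6  149.5] jaw 70.6 tilt 0.1 q6 -114.0 op 0.0499 t 2.4
-> (642.5, -141.5, 4, 71) 3x[3.6, -0.0, -0.0] + [3.8, -0.0, -0.1]
```

>>> move_arm(
  commands=[
    [[3.7,0,0,0],[3.7,0,0,0],[3.7,0,0,0],[3.4,0,0,0],[0,0,0,0]],
  ],
)

```text
clock: 2.9
tool_pos: [0.6407, -0.1427, 0.0027]
orientation: [113.3, 89.8, -176.2]
force: [0.5, 0.4, 0.8]
opening: 0.0499
```

>>> move_arm(
  commands=[
    [[0,0,0,0],[0,0,0,0],[0,0,0,0],[0,0,0,0],[0,0,0,0],[0,0,0,0]],
  ],
  jaw=1,
)

```text
clock: 3.5
tool_pos: [0.6429, -0.1418, 0.0065]
orientation: [-83.8, 89.9, -13.3]
force: [-1.4, -0.0, 6.1]
opening: 0.0238
```

>>> move_arm(
  commands=[
    [[-3.5,0,0,0],[-3.5,0,0,0],[-3.6,0,0,0],[0,0,0,-0.12],[0,0,0,-0.12],[0,0,0,-0.12],[0,1.5,4.2,0],[0,1.5,4.2,0]],
  ],
)

```text
clock: 4.3
tool_pos: [0.6104, -0.0582, 0.1109]
orientation: [81.4, 90.0, 172.4]
force: [1.4, 1.3, -0.2]
opening: 0.0237
```

>>> move_arm(
  commands=[
    [[0,1.5,4.2,0],[0,1.5,4.2,0],[0,1.5,4.2,0],[0,1.5,4.2,0],[0,1.5,4.2,0],[0,1.5,4.2,0],[0,1.5,4.2,0],[0,1.5,4.2,0]],
  ],
)

```text
clock: 5.1
tool_pos: [0.4833, 0.277, 0.1117]
orientation: [-20.7, 90.0, 70.5]
force: [1.7, 0.2, -1.0]
opening: 0.024
```

>>> move_arm(
  commands=[
    [[0,1.4,4.5,0],[0,0,0,0],[0,0,0,0]],
  ],
)

```text
clock: 5.4
tool_pos: [0.4687, 0.3211, 0.1113]
orientation: [115.1, 90.0, -153.6]
force: [-0.5, 0.2, -0.4]
opening: 0.0237
```

```bash
python3 - <<'E'
from h import *
plan([(469.4,321,11,91),(469.4,321,110,None),(628,49.5,110,90),(628,49.5,4,None),(628,49.5,110,91),(557.6,363,110,None),(557.6,363,11,None),(557.6,363,110,None),(645,-43,110,117)])
i,d=snapshot('wrist'); save(i,'w1'); i,d=snapshot('scene'); survey('scene',i,d,False)
E
```

```text
at [468.7 321.1 111.3] jaw 91.3 tilt 0.03 q6 -143.0 op 0.0237 t 5.4
-> (469.4, 321, 11, 91) 2x[3.3, -0.0, -0.0] + [3.4, -0.1, -0.0]
-> (469.4, 321, 110, None) 2x[-3.3, 0.0, -0.0] + [-3.3, 0.0, -0.0]
-> (628, 49.5, 110, 90) 1x[0,0,0,0.02] | 6x[0.0, -2.3, -3.9] + [0.0, -2.0, -3.8]
-> (628, 49.5, 4, None) 2x[3.5, 0.0, 0.0] + [3.6, 0.0, 0.0]
-> (628, 49.5, 110, 91) 1x[0,0,0,-0.02] | 2x[-3.5, 0.0, 0.0] + [-3.6, 0.0, 0.0]
-> (557.6, 363, 110, None) 7x[0.0, 0.8, 3.9] + [0.0, 0.8, 4.2]
-> (557.6, 363, 11, None) 2x[3.3, -0.0, 0.0] + [3.3, -0.0, 0.0]
-> (557.6, 363, 110, None) 2x[-3.3, -0.0, 0.0] + [-3.3, -0.0, 0.0]
-> (645, -43, 110, 117) 4x[0,0,0,-0.11] | 9x[0.0, 1.0, -4.0] + [0.0, 1.3, -4.2]
scene [440. 124.] 378 z 0.156 [320.9 485.4  62.1  26.7  44.5] mean [325. 481. 138.] rgb [106.  34.  27.]
scene [161. 133.] 502 z 0.033 [ 318.  -293.3  109.9   46.8  -81.7] mean [ 324. -294.   28.] rgb [109.  81.  56.]
scene [348. 141.] 36 z 0.049 [308.1 256.4  21.3   6.3  27.2] mean [306. 255.  30.] rgb [104.  83.  31.]
scene [412. 136.] 40 z 0.197 [440.9 374.5  37.1  11.6 -74.6] mean [440. 379. 194.] r
[... 909 characters left out ...]
.7 133.8  24.6  27.6] mean [650. -44.  22.] rgb [154.  67.  53.]
scene [268. 230.] 373 z 0.025 [629.   47.5 114.3  24.   -0. ] mean [633.  47.  23.] rgb [148. 120.  67.]
scene [307. 235.] 467 z 0.025 [632.9 144.1 123.7  25.7  21. ] mean [637. 145.  22.] rgb [168. 170. 160.]
scene [390. 264.] 1366 z 0.084 [723.9 327.5 103.7  75.7 -54.4] mean [718. 332.  54.] rgb [51. 66. 85.]
scene [241. 274.] 151 z 0.026 [743.3  -6.4 115.7  22.2  -8. ] mean [759.  -5.  19.] rgb [169. 113. 104.]
scene [168. 267.] 421 z 0.028 [ 762.8 -178.6   83.    74.   -89.7] mean [ 761. -178.   24.] rgb [172. 138.  95.]
scene [308. 281.] 636 z 0.067 [774.7 149.6  60.   50.6  89.8] mean [781. 148.  56.] rgb [168. 142.  90.]
```

>>> move_arm(
  commands=[
    [[3.3,0,0,0],[3.3,0,0,0],[3.4,-0.1,0,0],[0,0,0,0],[0,0,0,0]],
  ],
)

```text
clock: 6.0
tool_pos: [0.4707, 0.3185, 0.0111]
orientation: [143.5, 89.9, -125.5]
force: [1.1, -0.4, -0.3]
opening: 0.0237
```

>>> move_arm(
  commands=[
    [[0,0,0,0],[0,0,0,0],[0,0,0,0],[-3.3,0,0,0],[-3.3,0,0,0],[-3.3,0,0,0]],
  ],
  jaw=3.2,
)

```text
clock: 6.6
tool_pos: [0.4704, 0.3199, 0.1121]
orientation: [-86.7, 90.0, 4.4]
force: [0.5, 0.1, -0.4]
opening: 0.0321
```

>>> move_arm(
  commands=[
    [[0,0,0,0.02],[0,-2.3,-3.9,0],[0,-2.3,-3.9,0],[0,-2.3,-3.9,0],[0,-2.3,-3.9,0],[0,-2.3,-3.9,0],[0,-2.3,-3.9,0],[0,-2.0,-3.8,0]],
  ],
  jaw=5,
)

```text
clock: 7.4
tool_pos: [0.6292, 0.0462, 0.1106]
orientation: [-62.4, 90.0, 27.5]
force: [0.5, 0.1, -0.2]
opening: 0.05
```

>>> move_arm(
  commands=[
    [[0,0,0,0],[3.5,0,0,0],[3.5,0,0,0],[3.6,0,0,0],[0,0,0,0]],
  ],
)

```text
clock: 7.9
tool_pos: [0.6278, 0.0481, 0.0022]
orientation: [116.1, 89.9, -153.9]
force: [0.1, -0.4, 0.3]
opening: 0.05
```

>>> move_arm(
  commands=[
    [[0,0,0,0],[0,0,0,0],[0,0,0,0],[0,0,0,0],[0,0,0,0],[-3.5,0,0,0],[-3.5,0,0,0],[-3.6,0,0,-0.02]],
  ],
  jaw=1,
)

```text
clock: 8.7
tool_pos: [0.628, 0.0478, 0.1115]
orientation: [108.2, 89.9, -160.6]
force: [0.8, 0.1, -0.2]
opening: 0.0238
```

>>> move_arm(
  commands=[
    [[0,0.8,3.9,0],[0,0.8,3.9,0],[0,0.8,3.9,0],[0,0.8,3.9,0],[0,0.8,3.9,0],[0,0.8,3.9,0],[0,0.8,3.9,0],[0,0.8,4.2,0]],
  ],
)

```text
clock: 9.5
tool_pos: [0.5575, 0.3629, 0.1107]
orientation: [53.2, 90.0, 144.3]
force: [-0.2, 0.0, -0.7]
opening: 0.0239
```

```bash
python3 - <<'E'
from h import *
s=plan([(557.6,363,11,91),(557.6,363,110,None),(645,-43,110,117),(645,-43,4,None),(645,-43,115,91),(468.4,321,115,None),(468.4,321,33,None),(468.4,321,115,None),(632,145,115,112),(632,145,4,None),(632,145,115,91),(552.6,363,115,None),(552.6,363,33,None),(552.6,363,115,None)])
i,d=snapshot('wrist'); save(i,'w2')
E
```

```text
at [557.5 362.9 110.7] jaw 91.1 tilt 0.01 q6 -139.0 op 0.0239 t 9.5
-> (557.6, 363, 11, 91) 2x[3.3, -0.0, 0.0] + [3.4, -0.0, 0.0]
-> (557.6, 363, 110, None) 2x[-3.3, -0.0, 0.0] + [-3.3, -0.0, 0.0]
-> (645, -43, 110, 117) 4x[0,0,0,-0.11] | 9x[-0.0, 1.0, -4.0] + [-0.0, 1.2, -4.3]
-> (645, -43, 4, None) 2x[3.5, -0.0, 0.0] + [3.6, -0.0, 0.0]
-> (645, -43, 115, 91) 4x[0,0,0,0.11] | 2x[-3.7, -0.0, 0.0] + [-3.7, -0.0, 0.1]
-> (468.4, 321, 115, None) 8x[-0.0, 1.9, 4.1] + [-0.0, 1.7, 3.9]
-> (468.4, 321, 33, None) 1x[4.1, 0.0, -0.0] + [4.1, 0.0, -0.0]
-> (468.4, 321, 115, None) 1x[-4.1, 0.0, -0.0] + [-4.1, 0.0, -0.0]
-> (632, 145, 115, 112) 3x[0,0,0,-0.12] | 5x[-0.0, -1.4, -3.7] + [-0.0, -1.6, -3.9]
-> (632, 145, 4, None) 2x[3.7, -0.0, -0.0] + [3.7, -0.0, -0.0]
-> (632, 145, 115, 91) 3x[0,0,0,0.12] | 2x[-3.7, -0.0, 0.0] + [-3.7, -0.0, 0.0]
-> (552.6, 363, 115, None) 5x[-0.0, 1.2, 3.7] + [-0.0, 1.5, 3.5]
-> (552.6, 363, 33, None) 1x[4.1, -0.0, -0.0] + [4.1, -0.0, -0.0]
-> (552.6, 363, 115, None) 1x[-4.1, -0.0, -0.0] + [-4.1, -0.0, -0.0]
```

View pics/w2.png

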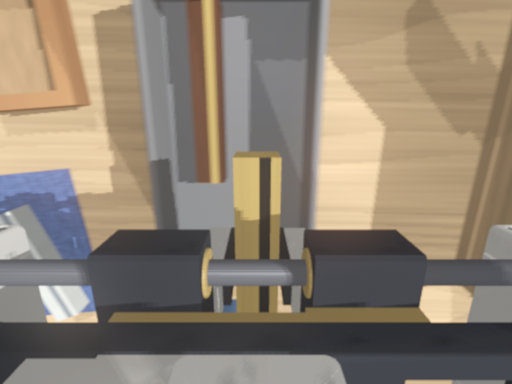

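Dark bar lies flat in the tray (around px 210,90), and the gilt bar is held at (258,200) with its lane clear. I place it and fetch the red one.

>>> move_arm(
  commands=[
    [[3.3,0,0,0],[3.3,0,0,0],[3.4,0,0,0],[0,0,0,0],[0,0,0,0]],
  ],
)

```text
clock: 10.05
tool_pos: [0.5579, 0.3613, 0.01]
orientation: [137.2, 89.9, -131.7]
force: [-0.7, 0.3, -0.3]
opening: 0.0242
```

>>> move_arm(
  commands=[
    [[0,0,0,0],[0,0,0,0],[0,0,0,0],[-3.3,0,0,0],[-3.3,0,0,0],[-3.3,0,0,0]],
  ],
  jaw=3.2,
)

```text
clock: 10.65
tool_pos: [0.5581, 0.3614, 0.111]
orientation: [151.5, 90.0, -117.4]
force: [0.2, 1.7, -0.2]
opening: 0.0318
```

>>> move_arm(
  commands=[
    [[0,0,0,-0.11],[0,0,0,-0.11],[0,0,0,-0.11],[0,0,0,-0.11],[0,1.0,-4.0,0],[0,1.0,-4.0,0],[0,1.0,-4.0,0],[0,1.0,-4.0,0]],
  ],
  jaw=5,
)

```text
clock: 11.45
tool_pos: [0.5935, 0.1991, 0.1101]
orientation: [-81.1, 90.0, 35.3]
force: [0.5, 0.7, 1.3]
opening: 0.0501
```

>>> move_arm(
  commands=[
    [[0,1.0,-4.0,0],[0,1.0,-4.0,0],[0,1.0,-4.0,0],[0,1.0,-4.0,0],[0,1.0,-4.0,0],[0,1.2,-4.3,0],[0,0,0,0],[0,0,0,0]],
  ],
)

```text
clock: 12.25
tool_pos: [0.6456, -0.0461, 0.1097]
orientation: [-72.2, 90.0, 44.0]
force: [0.3, 1.1, 0.1]
opening: 0.0503
```

>>> move_arm(
  commands=[
    [[3.5,0,0,0],[3.5,0,0,0],[3.6,0,0,0],[0,0,0,0],[0,0,0,0]],
  ],
)

```text
clock: 12.75
tool_pos: [0.6455, -0.0434, 0.0034]
orientation: [74.4, 90.0, -169.2]
force: [-0.2, 0.5, -0.2]
opening: 0.0497
```

>>> move_arm(
  commands=[
    [[0,0,0,0],[0,0,0,0],[0,0,0,0],[0,0,0,0],[0,0,0,0],[-3.7,0,0,0],[-3.7,0,0,0],[-3.7,0,0,0]],
  ],
  jaw=1,
)

```text
clock: 13.55
tool_pos: [0.6452, -0.0449, 0.1155]
orientation: [74.1, 89.9, -169.5]
force: [-0.6, -0.5, -1.0]
opening: 0.0237
```

>>> move_arm(
  commands=[
    [[0,0,0,0.11],[0,0,0,0.11],[0,0,0,0.11],[0,0,0,0.11],[0,1.9,4.1,0],[0,1.9,4.1,0],[0,1.9,4.1,0],[0,1.9,4.1,0]],
  ],
)

```text
clock: 14.35
tool_pos: [0.5654, 0.1188, 0.1145]
orientation: [75.0, 90.0, 166.1]
force: [1.1, -0.0, 0.1]
opening: 0.024
```

>>> move_arm(
  commands=[
    [[0,1.9,4.1,0],[0,1.9,4.1,0],[0,1.9,4.1,0],[0,1.9,4.1,0],[0,1.7,3.9,0],[0,0,0,0],[0,0,0,0]],
  ],
)

```text
clock: 15.05
tool_pos: [0.4688, 0.3196, 0.1144]
orientation: [127.5, 90.0, -141.3]
force: [-0.2, -0.4, -1.1]
opening: 0.0234
```

```bash
python3 - <<'E'
from h import *
s=plan([(468.4,321,33,91),(468.4,321,115,None),(632,145,115,112),(632,145,4,None)])
i,d=snapshot('wrist'); save(i,'w3')
E
```

```text
at [468.8 319.6 114.4] jaw 91.3 tilt 0.02 q6 -143.0 op 0.0234 t 15.1
-> (468.4, 321, 33, 91) 1x[4.1, 0.0, 0.1] + [4.0, 0.0, 0.0]
-> (468.4, 321, 115, None) 1x[-4.1, 0.0, 0.0] + [-4.1, 0.0, 0.0]
-> (632, 145, 115, 112) 3x[0,0,0,-0.12] | 5x[0.0, -1.4, -3.7] + [0.0, -1.6, -3.9]
-> (632, 145, 4, None) 2x[3.7, -0.0, 0.0] + [3.7, -0.0, 0.0]
```

View pics/w3.png

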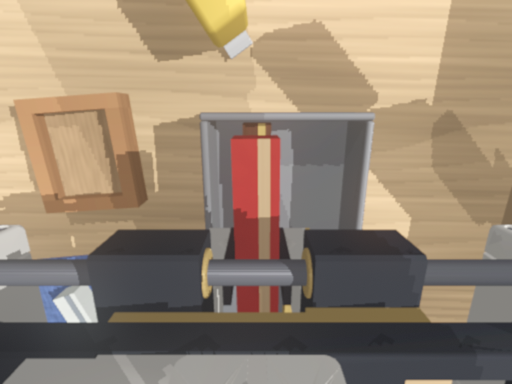

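Red is held directly above the dark bar (px 257,180). I lower it onto that and then take the white one.

>>> move_arm(
  commands=[
    [[4.1,0,0.1,0],[4.1,0,0,0],[0,0,0,0],[0,0,0,0]],
  ],
)

```text
clock: 15.5
tool_pos: [0.4695, 0.3181, 0.032]
orientation: [144.1, 89.8, -124.8]
force: [-0.5, 0.0, -1.0]
opening: 0.0234
```

>>> move_arm(
  commands=[
    [[0,0,0,0],[0,0,0,0],[0,0,0,0],[-4.1,0,0,0],[-4.1,0,0,0],[0,0,0,-0.12],[0,0,0,-0.12],[0,0,0,-0.12]],
  ],
  jaw=3.2,
)

```text
clock: 16.3
tool_pos: [0.4695, 0.32, 0.1158]
orientation: [-55.5, 89.9, 56.5]
force: [0.6, 0.1, -0.8]
opening: 0.0322
```

>>> move_arm(
  commands=[
    [[0,-1.4,-3.7,0],[0,-1.4,-3.7,0],[0,-1.4,-3.7,0],[0,-1.4,-3.7,0],[0,-1.4,-3.7,0],[0,-1.6,-3.9,0],[0,0,0,0]],
  ],
  jaw=5,
)

```text
clock: 17.0
tool_pos: [0.6349, 0.1402, 0.1148]
orientation: [-127.4, 89.9, -15.9]
force: [-0.8, -0.7, -0.1]
opening: 0.0501
```

>>> move_arm(
  commands=[
    [[3.7,0,0,0],[3.7,0,0,0],[3.7,0,0,0],[0,0,0,0],[0,0,0,0]],
  ],
)

```text
clock: 17.5
tool_pos: [0.6321, 0.144, 0.0036]
orientation: [98.9, 90.0, -149.3]
force: [-0.2, 0.3, 0.6]
opening: 0.05
```

>>> move_arm(
  commands=[
    [[0,0,0,0],[0,0,0,0],[0,0,0,0],[0,0,0,0],[0,0,0,0],[-3.7,0,0,0],[-3.7,0,0,0],[-3.7,0,0,0]],
  ],
  jaw=1,
)

```text
clock: 18.3
tool_pos: [0.632, 0.1434, 0.1155]
orientation: [96.7, 89.9, -151.5]
force: [0.5, 0.3, -0.5]
opening: 0.0239
```

>>> move_arm(
  commands=[
    [[0,0,0,0.12],[0,0,0,0.12],[0,0,0,0.12],[0,1.2,3.7,0],[0,1.2,3.7,0],[0,1.2,3.7,0],[0,1.2,3.7,0],[0,1.2,3.7,0]],
  ],
)

```text
clock: 19.1
tool_pos: [0.5679, 0.3286, 0.1145]
orientation: [121.8, 90.0, -147.1]
force: [0.7, -0.5, -0.6]
opening: 0.0237
```

>>> move_arm(
  commands=[
    [[0,1.5,3.5,0],[0,0,0,0],[0,0,0,0]],
  ],
)

```text
clock: 19.4
tool_pos: [0.5523, 0.3629, 0.1143]
orientation: [131.3, 90.0, -137.4]
force: [-0.1, -0.2, -0.2]
opening: 0.0241
```

```bash
python3 - <<'E'
from h import *
s=plan([(552.6,363,33,91),(552.6,363,115,None)])
i,d=snapshot('wrist'); save(i,'w4')
E
```

```text
at [552.3 362.9 114.3] jaw 91.2 tilt 0.03 q6 -139.0 op 0.0241 t 19.4
-> (552.6, 363, 33, 91) 1x[4.1, -0.0, 0.0] + [4.0, -0.0, 0.0]
-> (552.6, 363, 115, None) 1x[-4.1, -0.0, 0.0] + [-4.1, -0.0, 0.0]
```

View pics/w4.png

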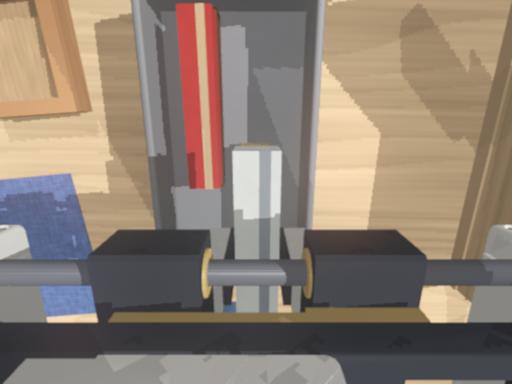

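Red rests on the dark bar (px 200,100), and white is aligned over gilt.

>>> move_arm(
  commands=[
    [[4.1,0,0,0],[4.0,0,0,0],[0,0,0,0],[0,0,0,0]],
  ],
)

```text
clock: 19.85
tool_pos: [0.5532, 0.3607, 0.033]
orientation: [139.1, 89.9, -129.8]
force: [-0.1, -0.3, -0.3]
opening: 0.024
```

>>> move_arm(
  commands=[
    [[0,0,0,0],[0,0,0,0],[0,0,0,0],[-4.1,0,0,0],[-4.1,0,0,0],[-3,0,0,-0.14],[0,0,0,-0.14],[0,0,0,-0.14]],
  ],
  jaw=3.2,
)

```text
clock: 20.65
tool_pos: [0.5534, 0.3627, 0.1477]
orientation: [-64.6, 89.8, 51.0]
force: [-0.4, -1.0, -1.3]
opening: 0.0318
```

>>> move_arm(
  commands=[
    [[0,0,0,-0.14],[0,0,0,-0.14],[0,0,0,-0.14],[0,0,0,-0.14],[0,0,0,-0.14],[0,0,0,-0.14],[0,0,0,-0.14],[0,0,0,-0.14]],
  ],
  jaw=4,
)

```text
clock: 21.45
tool_pos: [0.5529, 0.3621, 0.146]
orientation: [-123.6, 90.0, 56.1]
force: [1.2, -0.7, 0.3]
opening: 0.0399
```

```bash
python3 - <<'E'
from h import *
i,d=snapshot('scene'); save(i,'s5'); survey('scene',i,d,False)
i,d=snapshot('top');survey('top',i,d,False)
p,M,o=pose(); print(p,heading(M),o['joint_pos'])
E
```

```text
scene [161. 133.] 496 z 0.034 [ 319.7 -292.6  111.2   44.   -86.9] mean [ 324. -294.   28.] rgb [144. 107.  74.]
scene [357. 143.] 339 z 0.057 [313.8 279.6  55.2  37.5  34. ] mean [322. 277.  41.] rgb [140. 112.  37.]
scene [129. 176.] 2076 z 0.059 [ 484.1 -347.8  259.5   90.7    6.7] mean [ 499. -342.   32.] rgb [61. 54. 44.]
scene [200. 163.] 591 z 0.027 [ 422.  -162.2  107.8   85.8   15.1] mean [ 427. -161.   22.] rgb [49. 41. 33.]
scene [259. 167.] 592 z 0.027 [421.4   6.5 104.9  86.5  -3.1] mean [424.   6.  22.] rgb [153. 149. 135.]
scene [383. 202.] 2817 z 0.055 [507.2 339.4 235.9 131.2   1.7] mean [527. 334.  41.] rgb [83. 70. 63.]
scene [315. 175.] 598 z 0.027 [433.8 161.4 104.4  87.6   5.7] mean [437. 162.  23.] rgb [130.  88.  54.]
scene [ 98. 231.] 998 z 0.146 [ 711.8 -347.9   55.3   48.9  -47.5] mean [ 720. -342.   86.] rgb [164. 150. 137.]
scene [389. 264.] 1367 z 0.084 [725.  326.1 105.9  76.1 -53.5] mean [718. 332.  54.] rgb [50. 65. 82.]
scene [241. 274.] 157 z 0.025 [744.3  -1.7 117.2  22.1 -13.7] mean [758.  -5.  19.] rgb [163. 110. 101.]
scene [168. 267.] 416 z 0.0
[... 1759 characters left out ...]
.] rgb [43. 34. 25.]
top [248. 235.] 460 z 0.027 [418.2  10.6  99.8  86.1  -3.1] mean [419.  12.  24.] rgb [160. 156. 140.]
top [354. 227.] 27 z 0.015 [ 453.  -316.6   27.9   13.8  -10.6] mean [ 452. -315.   14.] rgb [40. 22. 14.]
top [ 70. 267.] 274 z 0.157 [315.8 488.   55.6  23.6  44.2] mean [319. 482. 144.] rgb [102.  19.  15.]
top [156. 267.] 210 z 0.057 [311.1 283.7  50.3  33.5  35.7] mean [317. 281.  49.] rgb [157. 124.  32.]
top [348. 271.] 461 z 0.033 [ 314.5 -289.5  110.7   41.5  -83.1] mean [ 318. -291.   30.] rgb [158. 111.  70.]
[0.55293193 0.36216583 0.14594937] 179.49435059529605 [ 5.00917073e+01  2.24980082e+01 -7.33334232e+00 -2.19882609e-03
 -6.01417566e+01 -5.05962594e+01]
```

View pics/s5.png

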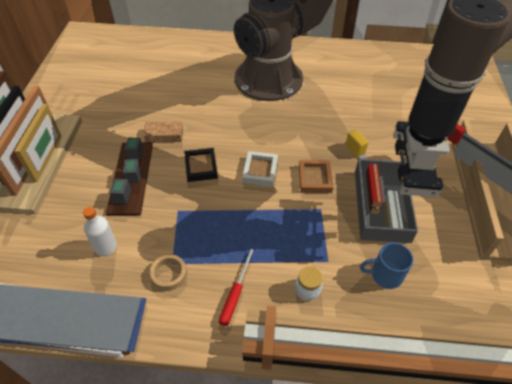

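All four offcuts are in the tray and the mat is bare, with the screwdriver tip at px (250,252) just over its far edge. I measure the mat and plan the brown frame.

```bash
cat >> h.py <<'E'
def mat(n):
    i,d=snapshot(n); P=world(d,n); b=i.astype(int); m=(b[...,2]>b[...,0]+15)&(b[...,2]>b[...,1]+10)
    k=cv2.morphologyEx((m&(abs(P[...,2])<.02)).astype(np.uint8),cv2.MORPH_OPEN,np.ones((3,3)))>0
    c=max(comps(k,P,-.02,.012,60,(.5,.78,-.3,.3)),key=lambda c:c[2]); return rect(P[c[0]])
def frame_goal(u,v,mc=(637,2),h=6.6):
    t=np.radians(h); return np.array(mc)+[u*np.cos(t)-v*np.sin(t),u*np.sin(t)+v*np.cos(t)]
def rim(c,h,u=44): return np.array(c)+u*np.array([np.cos(np.radians(h)),np.sin(np.radians(h))])
E
python3 - <<'E'
from h import *
a,b=mat('top'),mat('scene'); print(a,b)
mc=(a[:2]+b[:2])/2; h=(a[4]+b[4])/2+90; print(mc,h)
r=rim((431.5,163.2),5.2); g=rim(frame_goal(-20,117,mc,h),h); print(r,g)
plan([(*r,146,185.2),(*r,40,None),(*r,13.5,None,2),(*g,13.5,h,2),(*g,140,None)])
E
```

```text
[637.5   3.7 375.  155.3 -83.2] [638.7   1.7 376.2 160.3 -83.2]
[638.1   2.7] 6.799999999999997
[475.31891354 167.18783353] [648.0779079  121.71865969]
at [553.  362.1 145.8] jaw 179.1 tilt 0.02 q6 -51.0 op 0.0401 t 21.6
-> (np.float64(475.3189135391027), np.float64(167.18783352870233), 146, 185.2) 1x[0,0,0,-0.11] | 4x[-0.0, 3.7, 1.9] + [-0.0, 3.9, 2.0]
-> (np.float64(475.3189135391027), np.float64(167.18783352870233), 40, None) 2x[3.5, -0.0, -0.0] + [3.6, -0.0, -0.0]
-> (np.float64(475.3189135391027), np.float64(167.18783352870233), 13.5, None) 1x[1.3, -0.0, -0.0] + [1.3, -0.0, -0.0]
-> (np.float64(648.0779079026963), np.float64(121.71865968782083), 13.5, np.float64(6.799999999999997)) 1x[0,0,0,-0.02] | 8x[0.0, 0.7, -1.9] + [0.0, 0.9, -1.5]
-> (np.float64(648.0779079026963), np.float64(121.71865968782083), 140, None) 2x[-4.2, -0.0, 0.0] + [-4.2, -0.0, 0.0]
```

>>> move_arm(
  commands=[
    [[0,0,0,-0.11],[0,3.7,1.9,0],[0,3.7,1.9,0],[0,3.7,1.9,0],[0,3.7,1.9,0],[0,3.9,2.0,0],[0,0,0,0]],
  ],
)

```text
clock: 22.35
tool_pos: [0.4733, 0.1626, 0.1458]
orientation: [-1.3, 89.9, -176.0]
force: [1.0, 1.2, 0.6]
opening: 0.0401
```

>>> move_arm(
  commands=[
    [[3.5,0,0,0],[3.5,0,0,0],[3.6,0,0,0],[0,0,0,0],[1.3,0,0,0],[1.3,0,0,0],[0,0,0,0]],
  ],
)

```text
clock: 23.05
tool_pos: [0.476, 0.1666, 0.0139]
orientation: [40.3, 89.9, -134.1]
force: [0.2, -0.5, -0.2]
opening: 0.0402
```

>>> move_arm(
  commands=[
    [[0,0,0,0],[0,0,0,0],[0,0,0,0],[0,0,0,0],[0,0,0,0]],
  ],
  jaw=0.6,
)

```text
clock: 23.55
tool_pos: [0.4766, 0.167, 0.0143]
orientation: [-151.8, 89.9, 33.9]
force: [0.4, 0.4, 5.7]
opening: 0.0116
```

```bash
python3 - <<'E'
from h import *
g=rim(frame_goal(-20,117,(638,2.7),6.8),6.8)
plan([(*g,13.5,6.8,2),(*g,120,None)])
print(get_obs()['force'])
E
```

```text
at [476.6 167.   14.3] jaw -174.3 tilt 0.09 q6 -36.0 op 0.0116 t 23.6
-> (np.float64(647.9779079026963), np.float64(121.71865968782085), 13.5, 6.8) 1x[0,0,0,-0.02] | 8x[0.0, 0.7, -1.8] + [0.1, 0.9, -2.1]
-> (np.float64(647.9779079026963), np.float64(121.71865968782085), 120, None) 2x[-3.6, 0.0, 0.0] + [-3.5, 0.0, 0.0]
[0.38330732 0.37206664 5.6592305 ]
```

>>> move_arm(
  commands=[
    [[0,0.7,-1.8,-0.02],[0,0.7,-1.8,0],[0,0.7,-1.8,0],[0,0.7,-1.8,0],[0,0.7,-1.8,0],[0,0.7,-1.8,0],[0,0.7,-1.8,0],[0,0.7,-1.8,0]],
  ],
)

```text
clock: 24.35
tool_pos: [0.6232, 0.127, 0.0143]
orientation: [7.9, 89.7, -165.3]
force: [-16.1, 4.0, 21.4]
opening: 0.0111
```

>>> move_arm(
  commands=[
    [[0,0.9,-2.1,0],[0,0,0,0],[0,0,0,0],[0,0,0,0]],
  ],
)

```text
clock: 24.75
tool_pos: [0.6486, 0.1212, 0.0143]
orientation: [177.5, 89.9, 4.3]
force: [4.1, -2.6, 4.6]
opening: 0.0115
```

>>> move_arm(
  commands=[
    [[0,0,0,0],[0,0,0,0],[0,0,0,0],[0,0,0,0],[-3.6,0,0,0],[-3.6,0,0,0],[-3.5,0,0,0]],
  ],
  jaw=3,
)

```text
clock: 25.45
tool_pos: [0.6468, 0.1213, 0.1214]
orientation: [13.8, 89.9, -159.4]
force: [0.4, 0.6, 0.6]
opening: 0.0299
```

```bash
python3 - <<'E'
from h import *
i,d=snapshot('scene'); survey('scene',i,d,False)
r=rim((419.5,9),-3); g=rim(frame_goal(-25,0,(638,2.7),6.8),6.8)
s=plan([(*r,120,177),(*r,40,None),(*r,13.5,None,2),(*g,13.5,6.8,2),(*g,120,None)])
E
```

```text
scene [440. 124.] 375 z 0.156 [320.  486.2  60.2  26.9  45.2] mean [325. 481. 138.] rgb [112.  37.  29.]
scene [161. 133.] 493 z 0.033 [ 318.1 -293.1  110.    47.6  -83.4] mean [ 324. -294.   28.] rgb [157. 117.  81.]
scene [357. 144.] 338 z 0.057 [313.5 278.7  55.8  35.7  36.9] mean [323. 277.  41.] rgb [155. 126.  42.]
scene [129. 176.] 2046 z 0.059 [ 484.5 -347.7  260.3   90.2    6.6] mean [ 500. -341.   32.] rgb [61. 53. 44.]
scene [200. 163.] 576 z 0.027 [ 423.6 -161.7  105.4   85.9   15. ] mean [ 426. -161.   22.] rgb [58. 49. 40.]
scene [259. 167.] 588 z 0.027 [420.7   6.8 104.2  86.1  -3. ] mean [425.   7.  22.] rgb [182. 178. 162.]
scene [385. 200.] 3077 z 0.055 [506.9 339.6 235.3 130.7   1.2] mean [519. 340.  41.] rgb [92. 79. 72.]
scene [ 98. 231.] 1002 z 0.146 [ 711.6 -347.6   55.8   48.1  -42.8] mean [ 720. -342.   86.] rgb [140. 125. 113.]
scene [295. 229.] 601 z 0.195 [644.  119.3 184.2  86.1   7.2] mean [649. 110.  60.] rgb [139. 101.  71.]
scene [390. 264.] 1369 z 0.084 [724.2 327.7 103.8  76.2 -53.1] mean [718. 332.  54.] rgb [54. 70. 89.]
scene [241. 274.] 153 z 0.
[... 273 characters left out ...]
.] rgb [157. 133.  86.]
at [650.2 122.1 128.5] jaw -173.1 tilt 0.45 q6 -21.0 op 0.0303 t 25.5
-> (np.float64(463.4396995292012), np.float64(6.697217925310471), 120, 177) 2x[0,0,0,0.09] | 4x[0.1, 2.5, 3.6] + [0.3, 2.6, 3.6]
-> (np.float64(463.4396995292012), np.float64(6.697217925310471), 40, None) 1x[4.0, 0.0, 0.0] + [4.0, 0.1, 0.0]
-> (np.float64(463.4396995292012), np.float64(6.697217925310471), 13.5, None) 1x[1.3, -0.0, 0.0] + [1.3, -0.0, 0.0]
-> (np.float64(656.8663446540243), np.float64(4.949675397823519), 13.5, 6.8) 2x[0,0,0,-0.09] | 9x[0.0, 0.2, -1.9] + [0.2, 0.6, -2.1]
-> (np.float64(656.8663446540243), np.float64(4.949675397823519), 120, None) 2x[-3.6, 0.0, -0.0] + [-3.5, 0.0, -0.0]
```

>>> move_arm(
  commands=[
    [[0,0,0,0.09],[0,0,0,0.09],[0,2.5,3.6,0],[0,2.5,3.6,0],[0,2.5,3.6,0],[0,2.5,3.6,0],[0,2.6,3.6,0],[0,0,0,0]],
  ],
  jaw=4,
)

```text
clock: 26.3
tool_pos: [0.4546, 0.004, 0.1201]
orientation: [-0.2, 89.8, 176.2]
force: [0.6, 0.9, -0.1]
opening: 0.0401
```

>>> move_arm(
  commands=[
    [[0,0,0,0],[0,0,0,0]],
  ],
)

```text
clock: 26.5
tool_pos: [0.4608, 0.0069, 0.1208]
orientation: [-156.9, 89.9, 19.6]
force: [0.3, 0.5, -0.2]
opening: 0.0401
```

```bash
python3 - <<'E'
from h import *
r=rim((419.5,9),-3); g=rim(frame_goal(-25,0,(638,2.7),6.8),6.8)
s=plan([(*r,40,177),(*r,13.5,None,2),(*g,13.5,6.8,2),(*g,120,None)])
E
```

```text
at [460.8   6.9 120.8] jaw 176.5 tilt 0.06 q6 -29.0 op 0.0401 t 26.5
-> (np.float64(463.4396995292012), np.float64(6.697217925310471), 40, 177) 1x[4.0, 0.0, -0.1] + [4.1, 0.0, -0.2]
-> (np.float64(463.4396995292012), np.float64(6.697217925310471), 13.5, None) 1x[1.3, 0.0, 0.0] + [1.3, 0.0, 0.0]
-> (np.float64(656.8663446540243), np.float64(4.949675397823519), 13.5, 6.8) 2x[0,0,0,-0.09] | 9x[0.0, 0.2, -1.9] + [0.1, 0.7, -2.0]
-> (np.float64(656.8663446540243), np.float64(4.949675397823519), 120, None) 2x[-3.6, -0.0, -0.0] + [-3.5, -0.0, -0.0]
```

>>> move_arm(
  commands=[
    [[4.0,0,-0.1,0],[4.1,0,-0.2,0],[0,0,0,0],[1.3,0,0,0],[1.3,0,0,0],[0,0,0,0]],
  ],
)

```text
clock: 27.1
tool_pos: [0.4632, 0.0065, 0.0135]
orientation: [32.0, 89.9, -151.5]
force: [0.1, -0.9, -0.3]
opening: 0.04
```

>>> move_arm(
  commands=[
    [[0,0,0,0],[0,0,0,0],[0,0,0,0],[0,0,0,0],[0,0,0,-0.06],[0,0,0,-0.06],[0,0,0,-0.06]],
  ],
  jaw=0.6,
)

```text
clock: 27.8
tool_pos: [0.4638, 0.0068, 0.0143]
orientation: [-160.6, 89.9, 26.3]
force: [-0.4, 1.7, 3.8]
opening: 0.0117
```

>>> move_arm(
  commands=[
    [[0,0.2,-1.9,0],[0,0.2,-1.9,0],[0,0.2,-1.9,0],[0,0.2,-1.9,0],[0,0.2,-1.9,0],[0,0.2,-1.9,0],[0,0.2,-1.9,0],[0,0.2,-1.9,0]],
  ],
)

```text
clock: 28.6
tool_pos: [0.6137, 0.0075, 0.014]
orientation: [7.2, 89.7, -166.0]
force: [-7.7, -1.5, 9.1]
opening: 0.0116
```

>>> move_arm(
  commands=[
    [[0,0.2,-1.9,0],[0,0.6,-2.0,0],[0,0,0,0],[0,0,0,0],[0,0,0,0]],
  ],
)

```text
clock: 29.1
tool_pos: [0.6557, 0.0053, 0.014]
orientation: [-172.7, 89.9, 14.1]
force: [3.2, -1.4, 0.5]
opening: 0.012
```

```bash
python3 - <<'E'
from h import *
r=rim((421,-160),15); g=rim(frame_goal(-25,0,(638,2.7),6.8),6.8)
s=plan([(*g,13.5,6.8,2),(*g,120,None),(*r,120,15)])
E
```

```text
at [655.7   5.3  14. ] jaw -173.2 tilt 0.09 q6 -11.0 op 0.012 t 29.1
-> (np.float64(656.8663446540243), np.float64(4.949675397823519), 13.5, 6.8) 0x[0.0, 0.1, -0.1] + [0.0, 0.1, -0.1]
-> (np.float64(656.8663446540243), np.float64(4.949675397823519), 120, None) 2x[-3.5, -0.0, -0.0] + [-3.6, -0.1, -0.0]
-> (np.float64(463.500736356719), np.float64(-148.6119620154891), 120, 15) 1x[0,0,0,-0.14] | 5x[-0.0, 1.7, 3.8] + [-0.0, 1.4, 3.6]
```

>>> move_arm(
  commands=[
    [[0,0,0,0],[0,0,0,0],[0,0,0,0],[0,0,0,0],[-3.5,0,0,0],[-3.5,0,0,0],[-3.6,0,0,0]],
  ],
  jaw=2.6,
)

```text
clock: 29.8
tool_pos: [0.6549, 0.005, 0.1203]
orientation: [7.0, 89.9, -166.2]
force: [0.8, 0.0, 0.8]
opening: 0.0258
```

>>> move_arm(
  commands=[
    [[0,0,0,-0.14],[0,1.7,3.8,0],[0,1.7,3.8,0],[0,1.7,3.8,0],[0,1.7,3.8,0],[0,1.7,3.8,0],[0,1.4,3.7,0],[0,0,0,0]],
  ],
  jaw=4,
)

```text
clock: 30.6
tool_pos: [0.457, -0.1504, 0.1195]
orientation: [-33.9, 89.9, 160.8]
force: [0.8, 0.4, -0.3]
opening: 0.0402
```

>>> move_arm(
  commands=[
    [[0,0,0,0],[0,0,0,0]],
  ],
)

```text
clock: 30.8
tool_pos: [0.4622, -0.1485, 0.1198]
orientation: [162.9, 90.0, -2.3]
force: [0.6, 0.1, -0.6]
opening: 0.0396
```

```bash
python3 - <<'E'
from h import *
i,d=snapshot('scene'); survey('scene',i,d,False); save(i,'s6')
r=rim((421,-160),15); g=rim(frame_goal(-20,-117,(638,2.7),6.8),6.8)
s=plan([(*r,40,15),(*r,13.5,None,2),(*g,13.5,6.8,2),(*g,120,None)])
E
```

```text
scene [440. 124.] 379 z 0.156 [320.8 485.2  59.2  25.6  46.9] mean [325. 481. 138.] rgb [98. 32. 25.]
scene [161. 133.] 486 z 0.033 [ 322.7 -293.8  112.9   45.   -89.4] mean [ 324. -295.   28.] rgb [139. 103.  71.]
scene [357. 144.] 335 z 0.057 [314.2 276.9  58.3  34.   42.2] mean [323. 277.  41.] rgb [141. 113.  37.]
scene [129. 175.] 2039 z 0.059 [ 484.4 -347.4  258.6   91.     6.8] mean [ 499. -341.   32.] rgb [51. 44. 36.]
scene [200. 164.] 561 z 0.194 [ 467.7 -149.8  169.3   85.7   15.1] mean [ 469. -150.   64.] rgb [65. 57. 49.]
scene [385. 200.] 3082 z 0.055 [506.7 339.6 236.1 131.3   1.5] mean [519. 340.  41.] rgb [84. 70. 64.]
scene [250. 222.] 711 z 0.027 [610.8  -0.9 103.7  85.7   6.9] mean [614.  -1.  23.] rgb [164. 162. 149.]
scene [ 98. 231.] 994 z 0.146 [ 711.2 -348.1   55.3   49.   -42.5] mean [ 720. -343.   86.] rgb [156. 142. 130.]
scene [296. 224.] 723 z 0.027 [604.6 114.3 105.1  86.9   7.5] mean [608. 116.  23.] rgb [131.  88.  56.]
scene [390. 264.] 1374 z 0.084 [724.4 326.8 103.3  76.1 -54.1] mean [718. 332.  54.] rgb [47. 62. 79.]
scene [241. 273.] 152 z 0.025 [743.4  -3.  116.4  22.2 -12.4] mean [756.  -5.  19.] rgb [154. 107.  99.]
scene [168. 267.] 421 z 0.028 [ 762.7 -178.7   83.7   73.4   89.1] mean [ 761. -178.   24.] rgb [158. 126.  87.]
scene [308. 281.] 639 z 0.067 [778.2 148.7  56.5  54.9  47.1] mean [781. 148.  56.] rgb [138. 117.  76.]
at [ 462.3 -148.3  119.6] jaw -165.1 tilt 0.02 q6 9.0 op 0.0401 t 30.9
-> (np.float64(463.500736356719), np.float64(-148.6119620154891), 40, 15) 1x[4.0, 0.0, -0.1] + [4.0, 0.1, -0.0]
-> (np.float64(463.500736356719), np.float64(-148.6119620154891), 13.5, None) 1x[1.3, -0.0, -0.0] + [1.3, -0.0, -0.0]
-> (np.float64(675.6844364864176), np.float64(-110.63526920910878), 13.5, 6.8) 1x[0,0,0,0.14] | 10x[0.0, -0.1, -2.0] + [0.0, -0.3, -1.5]
-> (np.float64(675.6844364864176), np.float64(-110.63526920910878), 120, None) 2x[-3.5, 0.0, -0.0] + [-3.6, 0.0, -0.0]
```

>>> move_arm(
  commands=[
    [[4.0,0,-0.1,0],[4.0,0,0,0],[0,0,0,0],[1.3,0,0,0],[1.3,0,0,0],[0,0,0,0]],
  ],
)

```text
clock: 31.45
tool_pos: [0.4626, -0.1481, 0.0135]
orientation: [-6.9, 89.9, -172.0]
force: [-0.8, 0.2, 0.0]
opening: 0.0404
```

>>> move_arm(
  commands=[
    [[0,0,0,0],[0,0,0,0],[0,0,0,0],[0,0,0,0],[0,0,0,0.07],[0,0,0,0.07]],
  ],
  jaw=0.6,
)

```text
clock: 32.05
tool_pos: [0.4633, -0.1487, 0.0144]
orientation: [158.6, 89.9, -14.7]
force: [-0.7, -1.3, 3.1]
opening: 0.0117
```

>>> move_arm(
  commands=[
    [[0,-0.1,-2.0,0],[0,-0.1,-2.0,0],[0,-0.1,-2.0,0],[0,-0.1,-2.0,0],[0,-0.1,-2.0,0],[0,-0.1,-2.0,0],[0,-0.1,-2.0,0],[0,-0.1,-2.0,0]],
  ],
)

```text
clock: 32.85
tool_pos: [0.618, -0.1222, 0.014]
orientation: [0.7, 89.7, -172.5]
force: [-8.7, -1.7, 9.6]
opening: 0.0114
```

>>> move_arm(
  commands=[
    [[0,-0.1,-2.0,0],[0,-0.1,-2.0,0],[0,-0.3,-1.5,0],[0,0,0,0],[0,0,0,0],[0,0,0,0]],
  ],
)

```text
clock: 33.45
tool_pos: [0.6745, -0.11, 0.0138]
orientation: [-175.2, 89.9, 11.6]
force: [1.9, 0.6, -0.6]
opening: 0.0115
```

```bash
python3 - <<'E'
from h import *
g=rim(frame_goal(-20,-117,(638,2.7),6.8),6.8)
s=plan([(*g,13.5,6.8,2),(*g,150,None),(557,-346.5,150,91)])
print(s[2]['joint_pos'])
E
```

```text
at [ 674.5 -110.    13.8] jaw -173.2 tilt 0.09 q6 -0.0 op 0.0115 t 33.5
-> (np.float64(675.6844364864176), np.float64(-110.63526920910878), 13.5, 6.8) 0x[0.0, 0.1, -0.1] + [0.0, 0.1, -0.1]
-> (np.float64(675.6844364864176), np.float64(-110.63526920910878), 150, None) 2x[-4.5, -0.0, -0.0] + [-4.6, -0.0, -0.0]
-> (557, -346.5, 150, 91) 11x[0,0,0,-0.13] | 5x[-0.0, -1.9, 4.0] + [-0.0, -1.8, 3.8]
[ 7.03414152e+00  3.18912974e+01 -1.13664878e+01 -9.40382678e-03
 -4.66567455e+01 -2.15108330e-01]
```

>>> move_arm(
  commands=[
    [[0,0,0,0],[0,0,0,0],[0,0,0,0],[0,0,0,0],[-4.5,0,0,0],[-4.5,0,0,0],[-4.5,0,0,0]],
  ],
  jaw=2.8,
)

```text
clock: 34.15
tool_pos: [0.6738, -0.1101, 0.1498]
orientation: [2.5, 89.9, -170.6]
force: [2.0, 0.7, 0.1]
opening: 0.0282
```

>>> move_arm(
  commands=[
    [[0,0,0,0.14],[0,0,0,0.14],[0,0,0,0.14],[0,0,0,0.14],[0,0,0,0.14],[0,0,0,0.14],[0,0,0,0.14],[0,0,0,0.14]],
  ],
  jaw=5.5,
)

```text
clock: 34.95
tool_pos: [0.6741, -0.1101, 0.1484]
orientation: [51.0, 90.0, 173.3]
force: [-0.3, -0.6, -1.4]
opening: 0.0551
```

>>> move_arm(
  commands=[
    [[0,0,0,0.14],[0,0,0,0.14],[0,0,0,0.14],[0,0,0,0.14],[0,0,0,0],[0,0,0,0]],
  ],
)

```text
clock: 35.55
tool_pos: [0.6742, -0.11, 0.1485]
orientation: [88.6, 90.0, 179.4]
force: [0.9, 0.1, -0.1]
opening: 0.0549
```

```bash
python3 - <<'E'
from h import *
s=plan([(556,-347,150,91),(556,-347,31,91)])
i,d=snapshot('scene'); survey('scene',i,d,False); save(i,'s7')
i,d=snapshot('top'); survey('top',i,d,False)
E
```

```text
at [ 674.2 -110.   148.5] jaw 90.8 tilt 0.01 q6 -96.0 op 0.0549 t 35.5
-> (556, -347, 150, 91) 5x[-0.0, 2.0, -3.9] + [-0.1, 2.1, -4.0]
-> (556, -347, 31, 91) 2x[4.0, 0.0, -0.0] + [3.9, 0.0, -0.0]
scene [440. 124.] 376 z 0.156 [321.  486.8  62.3  29.7  42.1] mean [325. 481. 138.] rgb [108.  35.  28.]
scene [151. 133.] 240 z 0.033 [ 320.8 -320.4   53.4   47.1  -83.4] mean [ 327. -322.   28.] rgb [129.  96.  67.]
scene [357. 143.] 331 z 0.057 [314.  279.4  53.9  35.7  34.5] mean [323. 278.  41.] rgb [154. 124.  41.]
scene [129. 176.] 2038 z 0.059 [ 484.3 -347.6  260.2   90.1    6.2] mean [ 499. -342.   32.] rgb [71. 62. 52.]
scene [385. 200.] 3093 z 0.055 [506.8 339.6 235.5 131.6   1.3] mean [519. 340.  41.] rgb [92. 78. 71.]
scene [181. 203.] 114 z 0.190 [ 678.3 -142.4   27.7   14.1  -36.2] mean [ 682. -145.  172.] rgb [85. 78. 69.]
scene [203. 224.] 772 z 0.028 [ 633.8 -116.6  113.7   88.1    6.5] mean [ 640. -115.   34.] rgb [50. 46. 42.]
scene [250. 222.] 719 z 0.027 [611.   -1.  104.1  85.4   6.8] mean [614.  -1.  23.] rgb [179. 177. 162.]
scene [ 98. 231.] 997 z 0.146 [ 711.8 -347
[... 1481 characters left out ...]
7  245.2   89.7    6.9] mean [ 474. -343.   35.] rgb [70. 65. 53.]
top [147. 216.] 524 z 0.053 [469.1 319.5 138.3  26.4   1.6] mean [467. 316.  44.] rgb [148.  58.  41.]
top [352. 202.] 53 z 0.016 [ 531.1 -305.8   37.3   27.    -4.8] mean [ 531. -309.   14.] rgb [76. 43. 26.]
top [355. 248.] 33 z 0.016 [ 389.4 -319.1   30.7   17.3    9.9] mean [ 389. -317.   14.] rgb [87. 51. 31.]
top [ 71. 267.] 268 z 0.157 [316.2 487.9  55.2  23.3  44.9] mean [319. 482. 144.] rgb [120.  24.  19.]
top [156. 267.] 207 z 0.057 [312.1 284.2  48.7  34.7  33.2] mean [317. 281.  49.] rgb [195. 164.  43.]
top [348. 272.] 465 z 0.033 [ 315.  -289.7  110.5   40.7  -83.4] mean [ 318. -291.   29.] rgb [168. 120.  76.]
```

View pics/s7.png

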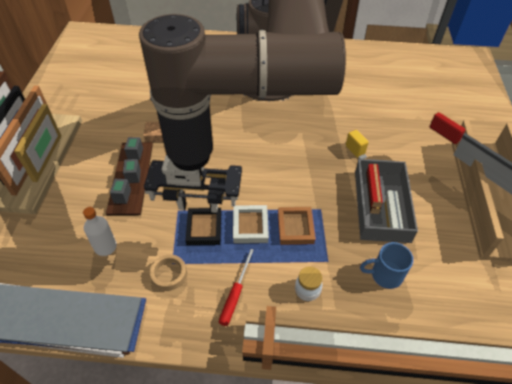

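Black, white and brown frames lie square on the mat (px 203/250/296, ~224). Now the weights.

>>> move_arm(
  commands=[
    [[0,2.0,-3.9,0],[0,2.0,-3.9,0],[0,2.0,-3.9,0],[0,2.0,-3.9,0],[0,2.0,-3.9,0],[-0.1,2.1,-4.0,0],[0,0,0,0],[0,0,0,0]],
  ],
)

```text
clock: 36.45
tool_pos: [0.5549, -0.3473, 0.1496]
orientation: [-43.0, 90.0, 47.6]
force: [0.1, 0.4, 0.1]
opening: 0.0548
```

>>> move_arm(
  commands=[
    [[4.0,0,0,0],[4.0,0,0,0],[3.9,0,0,0],[0,0,0,0],[0,0,0,0]],
  ],
)

```text
clock: 36.95
tool_pos: [0.5563, -0.3455, 0.0308]
orientation: [95.9, 89.9, -173.4]
force: [0.3, 0.4, 0.1]
opening: 0.055
```

>>> move_arm(
  commands=[
    [[0,0,0,0],[0,0,0,0],[0,0,0,0],[0,0,0,0],[0,0,0,0],[0,0,0,0]],
  ],
  jaw=2,
)

```text
clock: 37.55
tool_pos: [0.5568, -0.3469, 0.0327]
orientation: [-115.9, 89.8, -25.3]
force: [-1.1, -0.2, 7.9]
opening: 0.036
```

```bash
python3 - <<'E'
from h import *
s=plan([(556,-347,110,None),(630,-115.5,110,96.8),(630,-115.5,30.5,None),(630,-115.5,120,None),(485,-336.5,120,101),(485,-336.5,31,None)])
E
```

```text
at [ 556.8 -346.9   32.7] jaw 90.6 tilt 0.19 q6 -75.0 op 0.036 t 37.5
-> (556, -347, 110, None) 1x[-3.9, 0.0, -0.0] + [-3.8, 0.1, -0.0]
-> (630, -115.5, 110, 96.8) 1x[0,0,0,-0.11] | 5x[-0.0, -1.7, 3.7] + [-0.0, -1.7, 3.6]
-> (630, -115.5, 30.5, None) 1x[4.0, 0.0, -0.0] + [3.9, 0.1, -0.0]
-> (630, -115.5, 120, None) 1x[-4.5, -0.0, -0.0] + [-4.4, -0.1, -0.0]
-> (485, -336.5, 120, 101) 1x[0,0,0,-0.07] | 5x[-0.0, 3.1, -3.2] + [-0.1, 3.0, -3.0]
-> (485, -336.5, 31, None) 1x[4.5, -0.0, 0.0] + [4.4, -0.0, 0.0]
```

>>> move_arm(
  commands=[
    [[-3.9,0,0,0],[-3.9,0,0,0],[0,0,0,-0.11],[0,-1.7,3.7,0],[0,-1.7,3.7,0],[0,-1.7,3.7,0],[0,-1.7,3.7,0],[0,-1.7,3.7,0]],
  ],
)

```text
clock: 38.35
tool_pos: [0.6173, -0.1506, 0.1081]
orientation: [53.4, 89.9, 150.2]
force: [0.6, -0.5, -4.0]
opening: 0.0359
```

>>> move_arm(
  commands=[
    [[0,-1.7,3.6,0],[0,0,0,0],[0,0,0,0],[0,0,0,0]],
  ],
)

```text
clock: 38.75
tool_pos: [0.6296, -0.1149, 0.1081]
orientation: [74.1, 89.9, 171.0]
force: [1.1, -0.3, -5.4]
opening: 0.036
```

```bash
python3 - <<'E'
from h import *
s=plan([(630,-115.5,30.5,96.8),(630,-115.5,120,None),(485,-336.5,120,101),(485,-336.5,31,None)])
i,d=snapshot('wrist'); save(i,'w8')
E
```

```text
at [ 629.6 -114.9  108.1] jaw 96.8 tilt 0.08 q6 -90.0 op 0.036 t 38.8
-> (630, -115.5, 30.5, 96.8) 1x[3.9, -0.0, -0.0] + [3.9, -0.0, -0.1]
-> (630, -115.5, 120, None) 1x[-4.5, -0.0, 0.0] + [-4.5, -0.0, 0.0]
-> (485, -336.5, 120, 101) 1x[0,0,0,-0.07] | 5x[0.0, 3.1, -3.2] + [0.0, 2.9, -2.9]
-> (485, -336.5, 31, None) 1x[4.5, -0.0, -0.0] + [4.4, -0.0, -0.0]
```

View pics/w8.png

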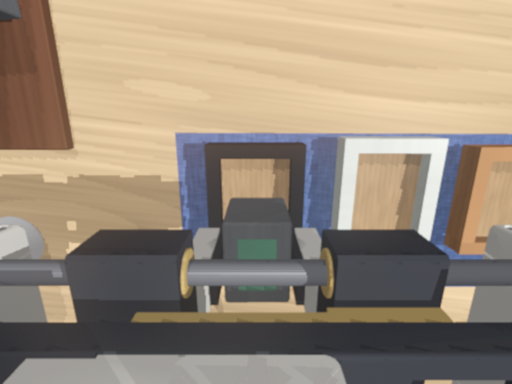

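The weight is held over the black frame's recess (px 256,240). I set it down and go on to weight 2.

>>> move_arm(
  commands=[
    [[3.9,0,0,0],[2.9,0,0,0],[0.9,0,0,0],[0,0,0,0],[0,0,0,0]],
  ],
)

```text
clock: 39.3
tool_pos: [0.6308, -0.1154, 0.0322]
orientation: [-107.3, 90.0, -10.5]
force: [0.4, -0.3, -4.8]
opening: 0.0358
```

>>> move_arm(
  commands=[
    [[0,0,0,0],[0,0,0,0],[0,0,0,0],[0,0,0,0],[-4.5,0,0,0],[-4.5,0,0,0],[0,0,0,-0.07],[0,0,0,0]],
  ],
  jaw=5,
)

```text
clock: 40.1
tool_pos: [0.6314, -0.1144, 0.1235]
orientation: [-93.3, 89.8, 7.6]
force: [-0.3, -0.2, -0.8]
opening: 0.0498
```

>>> move_arm(
  commands=[
    [[0,3.1,-3.2,0],[0,3.1,-3.2,0],[0,3.1,-3.2,0],[0,3.1,-3.2,0],[0,3.1,-3.2,0],[0,2.9,-2.9,0],[0,0,0,0],[0,0,0,0]],
  ],
  jaw=5.5,
)

```text
clock: 40.9
tool_pos: [0.4842, -0.3355, 0.1206]
orientation: [56.2, 89.9, 156.8]
force: [0.7, -0.9, -0.1]
opening: 0.0552
```

```bash
python3 - <<'E'
from h import *
s=plan([(485,-336.5,31,101),(485,-336.5,110,96.8),(612,0,110,None),(612,0,30,None),(612,0,120,None),(401,-353,120,93),(401,-353,31,None)])
i,d=snapshot('top'); P=world(d,'top')
for m,c,a in comps(np.ones(d.shape,bool),P,.05,.075,20,(.3,.7,-.45,.2)): print(c,a,rect(P[m]))
E
```

```text
at [ 484.2 -335.5  120.6] jaw 100.7 tilt 0.1 q6 -64.0 op 0.0552 t 40.9
-> (485, -336.5, 31, 101) 1x[4.5, -0.0, -0.1] + [4.5, -0.1, -0.0]
-> (485, -336.5, 110, 96.8) 1x[0,0,0,0.07] | 1x[-4.0, 0.0, -0.0] + [-3.9, 0.0, -0.0]
-> (612, 0, 110, None) 7x[-0.0, -2.1, 4.0] + [-0.0, -1.8, 3.9]
-> (612, 0, 30, None) 1x[4.0, 0.0, 0.0] + [4.0, 0.0, 0.0]
-> (612, 0, 120, None) 1x[-4.5, 0.0, 0.0] + [-4.5, 0.0, 0.0]
-> (401, -353, 120, 93) 1x[0,0,0,0.06] | 9x[-0.0, 2.3, -3.4] + [-0.0, 2.4, -3.4]
-> (401, -353, 31, None) 1x[4.4, -0.0, -0.0] + [4.5, -0.0, -0.0]
[292. 166.] 185 [ 629.5 -112.9   48.3   36.3    8.3]
```

>>> move_arm(
  commands=[
    [[4.5,0,-0.1,0],[4.5,-0.1,0,0],[0,0,0,0],[0,0,0,0]],
  ],
)

```text
clock: 41.35
tool_pos: [0.4869, -0.335, 0.0314]
orientation: [74.0, 89.9, 174.9]
force: [1.6, -0.0, 1.2]
opening: 0.0551
```

>>> move_arm(
  commands=[
    [[0,0,0,0],[0,0,0,0],[0,0,0,0],[0,0,0,0],[0,0,0,0],[-4.0,0,0,0],[-3.9,0,0,0],[0,0,0,0.07]],
  ],
  jaw=2,
)

```text
clock: 42.15
tool_pos: [0.4894, -0.337, 0.1161]
orientation: [-120.1, 89.5, -23.2]
force: [2.1, -1.4, -5.7]
opening: 0.0357
```

>>> move_arm(
  commands=[
    [[0,-2.1,4.0,0],[0,-2.1,4.0,0],[0,-2.1,4.0,0],[0,-2.1,4.0,0],[0,-2.1,4.0,0],[0,-2.1,4.0,0],[0,-2.1,4.0,0],[0,-1.8,3.9,0]],
  ],
)

```text
clock: 42.95
tool_pos: [0.6119, 0.0026, 0.1101]
orientation: [72.1, 89.9, 168.9]
force: [1.3, -0.8, -5.6]
opening: 0.0359
```

>>> move_arm(
  commands=[
    [[0,0,0,0],[0,0,0,0],[0,0,0,0]],
  ],
)

```text
clock: 43.25
tool_pos: [0.6112, 0.0002, 0.11]
orientation: [87.8, 89.9, -175.4]
force: [0.1, -0.3, -5.6]
opening: 0.0359
```

```bash
python3 - <<'E'
from h import *
s=plan([(612,0,30,96.8),(612,0,120,None),(401,-353,120,93),(401,-353,31,None)])
i,d=snapshot('scene'); save(i,'s9'); survey('scene',i,d,False)
E
```

```text
at [6.112e+02 2.000e-01 1.100e+02] jaw 96.8 tilt 0.1 q6 -101.0 op 0.0359 t 43.2
-> (612, 0, 30, 96.8) 1x[4.0, -0.0, -0.0] + [4.0, -0.1, -0.0]
-> (612, 0, 120, None) 1x[-4.5, 0.0, -0.0] + [-4.5, 0.0, -0.0]
-> (401, -353, 120, 93) 1x[0,0,0,0.07] | 9x[0.0, 2.3, -3.4] + [0.0, 2.1, -3.6]
-> (401, -353, 31, None) 1x[4.5, 0.0, -0.0] + [4.4, 0.0, -0.0]
scene [440. 124.] 374 z 0.156 [321.  486.6  61.3  28.1  43.8] mean [325. 481. 138.] rgb [106.  35.  27.]
scene [161. 133.] 494 z 0.034 [ 320.7 -293.   111.9   43.8  -87.3] mean [ 324. -294.   28.] rgb [151. 112.  78.]
scene [357. 144.] 332 z 0.057 [313.5 278.9  55.2  36.4  38.6] mean [323. 278.  41.] rgb [153. 124.  41.]
scene [129. 175.] 1832 z 0.051 [ 484.4 -347.6  259.3   90.5    6.5] mean [ 487. -346.   20.] rgb [72. 51. 37.]
scene [385. 200.] 3080 z 0.055 [506.6 339.7 235.5 131.2   1.3] mean [519. 340.  41.] rgb [90. 76. 69.]
scene [251. 208.] 1474 z 0.193 [609.9  17.  140.4 105.4 -83.8] mean [627.   5.  97.] rgb [111. 109.  99.]
scene [216. 190.] 63 z 0.195 [649.1 -69.   35.5  12.9 -66.8] mean [652. -71. 191.] rgb [93. 83. 71.]
scene [ 98. 231.] 997 z 0.147 [ 711.9 -346.9   56.2   47.3  -44.5] mean [ 720. -343.   86.] rgb [120. 110. 100.]
scene [295. 224.] 727 z 0.027 [603.3 114.2 104.9  86.9   7.7] mean [608. 114.  23.] rgb [142.  97.  61.]
scene [203. 224.] 1075 z 0.056 [ 629.8 -118.1  105.4   86.2    7. ] mean [ 638. -116.   32.] rgb [45. 44. 40.]
scene [389. 264.] 1371 z 0.084 [724.6 326.8 103.8  76.  -54.2] mean [718. 332.  54.] rgb [51. 67. 85.]
scene [241. 274.] 152 z 0.025 [743.4  -4.5 117.3  22.1 -10.5] mean [758.  -5.  19.] rgb [147. 101.  93.]
scene [168. 267.] 421 z 0.028 [ 762.7 -178.6   83.4   74.6   90. ] mean [ 761. -178.   24.] rgb [172. 137.  95.]
scene [308. 281.] 632 z 0.067 [778.1 149.   56.   55.3 -53.9] mean [781. 148.  56.] rgb [151. 128.  83.]
```

>>> move_arm(
  commands=[
    [[4.0,0,0,0],[2.9,0,0,0],[1.0,0,0,0],[0,0,0,0],[0,0,0,0]],
  ],
)

```text
clock: 43.8
tool_pos: [0.6127, 0.0, 0.0322]
orientation: [-93.4, 90.0, 3.4]
force: [0.1, -0.8, -6.3]
opening: 0.0355
```

>>> move_arm(
  commands=[
    [[0,0,0,0],[0,0,0,0],[0,0,0,0],[0,0,0,0],[-4.5,0,0,0],[-4.5,0,0,0],[0,0,0,0.07]],
  ],
  jaw=5,
)

```text
clock: 44.5
tool_pos: [0.6164, 0.0013, 0.1286]
orientation: [-85.3, 89.4, 7.6]
force: [-0.0, 0.6, 0.2]
opening: 0.0502
```

>>> move_arm(
  commands=[
    [[0,2.3,-3.4,0],[0,2.3,-3.4,0],[0,2.3,-3.4,0],[0,2.3,-3.4,0],[0,2.3,-3.4,0],[0,2.3,-3.4,0],[0,2.3,-3.4,0],[0,2.3,-3.4,0]],
  ],
  jaw=5.5,
)

```text
clock: 45.3
tool_pos: [0.4413, -0.2813, 0.1221]
orientation: [-111.7, 89.9, -18.8]
force: [0.9, -1.8, -0.1]
opening: 0.0548
```

>>> move_arm(
  commands=[
    [[0,2.3,-3.4,0],[0,2.1,-3.6,0],[0,0,0,0],[0,0,0,0],[0,0,0,0]],
  ],
)

```text
clock: 45.8
tool_pos: [0.402, -0.3518, 0.1217]
orientation: [-101.5, 90.0, -8.7]
force: [-0.2, 0.9, -0.8]
opening: 0.0551
```

```bash
python3 - <<'E'
from h import *
s=plan([(401,-353,31,93),(401,-353,115,96.8),(470,-100,115,None),(604.5,115,115,None),(604.5,115,30,None),(604.5,115,140,None)])
i,d=snapshot('scene'); P=world(d,'scene')
for m,c,a in comps(np.ones(d.shape,bool),P,.05,.075,20,(.3,.75,-.45,.2)): print(c,a,rect(P[m]))
E
```

```text
at [ 402.  -351.8  121.7] jaw 92.9 tilt 0.02 q6 -67.0 op 0.0551 t 45.8
-> (401, -353, 31, 93) 1x[4.5, 0.1, -0.1] + [4.6, 0.0, -0.0]
-> (401, -353, 115, 96.8) 1x[0,0,0,-0.07] | 1x[-4.2, 0.0, -0.0] + [-4.2, 0.0, -0.0]
-> (470, -100, 115, None) 5x[-0.0, -1.6, 4.0] + [-0.0, -1.9, 4.3]
-> (604.5, 115, 115, None) 5x[-0.0, -2.6, 3.3] + [-0.0, -2.9, 3.2]
-> (604.5, 115, 30, None) 1x[4.2, 0.0, 0.0] + [4.3, 0.0, 0.0]
-> (604.5, 115, 140, None) 2x[-3.7, 0.0, 0.0] + [-3.6, 0.0, 0.0]
[132. 144.] 188 [ 403.5 -354.7   53.3   36.1    1.2]
[249. 214.] 238 [610.7  -1.6  49.7  32.6   6.1]
[202. 217.] 248 [ 632.1 -117.    49.5   34.9    9. ]
[101. 239.] 156 [ 720.9 -341.2   53.8   23.6  -52.9]
```

>>> move_arm(
  commands=[
    [[4.5,0.1,-0.1,0],[4.6,0,0,0],[0,0,0,0],[0,0,0,0]],
  ],
)

```text
clock: 46.25
tool_pos: [0.4011, -0.3526, 0.0308]
orientation: [79.3, 89.9, 172.3]
force: [0.6, -0.6, 0.7]
opening: 0.055
```

>>> move_arm(
  commands=[
    [[0,0,0,0],[0,0,0,0],[0,0,0,0],[0,0,0,0],[0,0,0,0],[-4.2,0,0,0],[-4.2,0,0,0],[0,0,0,-0.07]],
  ],
  jaw=2,
)

```text
clock: 47.05
tool_pos: [0.4034, -0.3548, 0.1202]
orientation: [-124.4, 89.5, -27.5]
force: [2.0, -1.3, -7.0]
opening: 0.0358
```

>>> move_arm(
  commands=[
    [[0,-1.6,4.0,0],[0,-1.6,4.0,0],[0,-1.6,4.0,0],[0,-1.6,4.0,0],[0,-1.6,4.0,0],[0,-1.9,4.3,0]],
  ],
)

```text
clock: 47.65
tool_pos: [0.4688, -0.0986, 0.1144]
orientation: [57.3, 89.9, 154.1]
force: [1.8, -0.8, -5.5]
opening: 0.0359
```

>>> move_arm(
  commands=[
    [[0,-2.6,3.3,0],[0,-2.6,3.3,0],[0,-2.6,3.3,0],[0,-2.6,3.3,0],[0,-2.6,3.3,0],[0,-2.9,3.2,0],[0,0,0,0],[0,0,0,0]],
  ],
)

```text
clock: 48.45
tool_pos: [0.6033, 0.1151, 0.1133]
orientation: [95.3, 89.8, -167.8]
force: [-0.7, -0.4, -7.0]
opening: 0.0355
```

```bash
python3 - <<'E'
from h import *
s=plan([(604.5,115.5,30,96.8),(604.5,115,140,None)])
i,d=snapshot('wrist'); save(i,'w10'); print(get_obs()['force'])
E
```

```text
at [603.3 115.1 113.3] jaw 96.9 tilt 0.16 q6 -112.0 op 0.0355 t 48.5
-> (604.5, 115.5, 30, 96.8) 1x[4.2, -0.1, 0.0] + [4.1, -0.0, 0.0]
-> (604.5, 115, 140, None) 2x[-3.7, -0.0, -0.0] + [-3.6, -0.0, -0.0]
[-0.56322804 -0.53593356 -7.09140395]
```

View pics/w10.png

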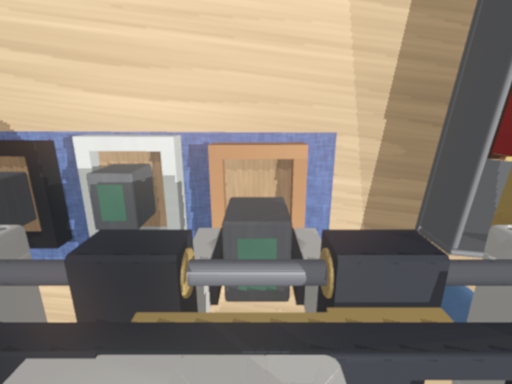

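The third weight is held over the brown recess (px 257,240), and the black and white frames already have theirs. I set it down and retreat.

>>> move_arm(
  commands=[
    [[4.2,-0.1,0,0],[3.1,0,0,0],[1.0,0,0,0],[0,0,0,0],[0,0,0,0]],
  ],
)

```text
clock: 49.0
tool_pos: [0.6053, 0.114, 0.0323]
orientation: [-83.8, 90.0, 13.0]
force: [0.4, -0.4, -6.4]
opening: 0.0356
```

>>> move_arm(
  commands=[
    [[0,0,0,0],[0,0,0,0],[0,0,0,0],[0,0,0,0],[-4.0,0,0,0],[-4.0,0,0,0],[-4.0,0,0,0],[-4.0,0,0,0]],
  ],
  jaw=5,
)

```text
clock: 49.8
tool_pos: [0.6051, 0.1145, 0.1935]
orientation: [-86.2, 90.0, 10.7]
force: [0.5, 0.7, -0.3]
opening: 0.0501
```

>>> move_arm(
  commands=[
    [[0,4.0,0,0],[0,4.0,0,0],[0,4.0,0,0],[0,3.0,0,0],[0,0,0,0],[0,0,0,0],[0,0,0,0]],
  ],
)

```text
clock: 50.5
tool_pos: [0.4571, 0.097, 0.1919]
orientation: [-74.9, 89.9, 22.0]
force: [-0.9, 0.6, 0.9]
opening: 0.0501
```

```bash
python3 - <<'E'
from h import *
p,M,o=pose(); print(p,o['force'],o['opening'],o['clock'])
i,d=snapshot('scene'); save(i,'s11'); survey('scene',i,d,False); P=world(d,'scene')
for m,c,a in comps(np.ones(d.shape,bool),P,.05,.075,20,(.3,.75,-.45,.2)): print(c,a,rect(P[m]))
E
```

```text
[0.45709004 0.09698779 0.19194279] [-0.88703099  0.56337843  0.92962543] 0.05006226627438492 50.5
scene [440. 124.] 378 z 0.156 [319.4 486.8  60.4  30.1  43.8] mean [325. 481. 138.] rgb [99. 32. 25.]
scene [161. 133.] 496 z 0.033 [ 319.7 -293.1  111.7   44.9  -85.9] mean [ 324. -294.   27.] rgb [141. 105.  72.]
scene [357. 144.] 336 z 0.057 [313.  279.3  56.8  38.1  37.3] mean [323. 277.  41.] rgb [143. 115.  38.]
scene [129. 177.] 1673 z 0.016 [ 484.5 -347.7  260.9   90.1    6.5] mean [ 488. -347.   14.] rgb [54. 34. 22.]
scene [385. 200.] 3089 z 0.055 [507.8 340.1 234.8 131.5   1.2] mean [519. 340.  41.] rgb [84. 71. 65.]
scene [250. 222.] 1014 z 0.056 [610.3  -1.1 103.7  85.6   6.8] mean [619.  -1.  31.] rgb [123. 125. 114.]
scene [ 98. 231.] 996 z 0.146 [ 711.9 -347.5   55.6   47.9  -45.8] mean [ 720. -342.   86.] rgb [158. 144. 132.]
scene [295. 224.] 1052 z 0.056 [602.9 114.  106.4  86.2   7.3] mean [613. 114.  32.] rgb [96. 75. 54.]
scene [203. 224.] 1072 z 0.056 [ 629.3 -118.   105.3   86.2    6.9] mean [ 638. -116.   32.] rgb [49. 50. 45.]
scene [389. 264.] 1376 z 0.084 [724.2 327.2 103.5  75.5 -54. ] mean [718. 332.  54.] rgb [48. 62. 79.]
scene [241. 273.] 151 z 0.025 [743.1  -6.4 115.8  22.8  -7.9] mean [757.  -5.  19.] rgb [158. 108. 100.]
scene [168. 267.] 431 z 0.027 [ 762.6 -178.3   83.5   74.6   89.9] mean [ 762. -178.   24.] rgb [161. 129.  89.]
scene [308. 281.] 629 z 0.067 [774.  149.4  59.6  51.9 -89.8] mean [781. 148.  56.] rgb [140. 119.  77.]
[250. 214.] 233 [610.3  -1.5  50.   32.7   6.5]
[295. 216.] 249 [605.9 111.9  49.4  35.9   7.5]
[202. 217.] 248 [ 631.5 -117.    49.7   34.7    9.3]
[101. 239.] 144 [ 720.9 -341.1   53.9   25.8  -52.5]
```

View pics/s11.png

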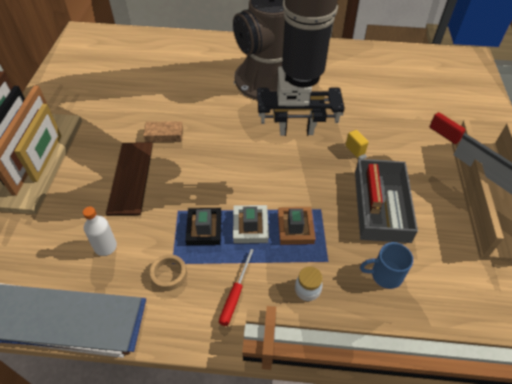

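Each frame on the mat has its weight (tops at about 55 mm, px 203/250/295, ~217), the tray holds the four offcuts, and the bystanders are unmoved. I hand in.

```bash
python3 -c "
from plant import close_job; print(close_job())"
```

```text
the job is handed in; nothing more can be done
None
```

The job is done and handed in at about 50 s on the robot's clock.

- **Offcuts:** all four are in the tray, stacked two high: red on dark and white on gilt. Tops read about 53 mm at most, under the 55 mm rim.
- **Frames:** I pinched each by its far rim and slid it flat onto the mat. At the last look they sat 20–30 mm short of the mat's centre line, about 0 and ±117 mm along it, and within 1° of square.
- **Weights:** one stands in each frame within about 4 mm of its centre, with tops at about 55 mm, so they rest on the backing boards.
- **Everything else:** the bystanders read the same as at the start, and the arm stood clear with about 1 N of force reading, which is sensor noise.

No check failed. The two cameras disagreed by 3–4 mm, so I used the mean of both for the starting positions and the mat. I saw no knock to any piece and no grip slackening.

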